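# Weigh the copper scrap pail on the spring scale

### The arm

A 7-joint arm with a two-finger parallel gripper is mounted at the origin on the work surface. World frame = base frame: x ahead of the robot, y to its left, z up, the work surface at z = 0. Lengths are in mm, angles in rad, forces in N, time in s.
With the tool pointing down it reaches from about 400 to 875 mm from the base axis. Payload 4.4 kg.
Tool frame: the origin (TCP) lies at the very end of the fingers, on their centre line; the grasp point (between the pads) lies 19 mm behind it; z points along the fingers, x is the direction in which the jaws open and shut, and the axes are right-handed (so a half turn about z gives the same grasp; the last joint's range is limited). The gripper opens to 85 mm and grips with 20 to 120 N. Pads are 22 mm wide; open, the fingers measure 114 mm over their backs; the gripper's body (76 mm by 85 mm) begins 54 mm behind the grasp point. The pads swing forward as they close: fully open they stand 13 mm farther back than shut.
Start: joints at [-1.373, 0.628, 0.038, 1.517, -0.027, 0.996, -0.02], TCP at [169.463, 627.535, 231.313] pointing down, gripper open.
Joint ranges: [-3.06, 3.06], [-0.37, 2.12], [-1.25, 1.32], [0.18, 2.47], [-1.1, 4.24], [0.23, 1.98], [-2.94, 2.94]. Speed limits (rad/s): [2.57, 2.57, 3.14, 3.14, 3.14, 3.14, 3.14].

### API

Orientations are given as [roll, pitch, yaw] about the fixed x, y, z axes, in that order (R = Rz(yaw) Ry(pitch) Rx(roll)).
In Python, from cell import ctrl gives the robot as it stands.
- The arm moves only by the shell command python3 -m creep 'ROWS'. ROWS is text: rows parted by semicolons, each of 7 numbers parted by spaces: the shift along the tool's x, y, z in units of 40 mm (1.0 is 40 mm), then the turn, a rotation vector about the tool's x, y, z in degrees, then the closure, from 0 (fully open) to 1 (shut). In form: x y z rx ry rz grip; .... A call has 1 to 10 rows; each row is the pose to reach, as a shift and turn from the pose commanded when the call began, along the tool's axes at that moment; what a row does not reach only later rows make up. A row lasts 1/12 s, in which the tool goes at most 41.7 mm and 7.16 degrees, less where a joint would pass 70% of its speed; a pose out of reach is approached as far as the arm can. A call with a gripper value outside its range is refused whole. The fingers move at their own pace and stop on an object; the grip force is fixed at half the most. Time passes only in rows, so rows that repeat a pose let the fingers close. It gives the time, the measured TCP pose, the force and the opening at its end, in the units of the state.
- ctrl.read_state(): the state, without advancing time (a new reading comes with each control period).
- ctrl.get_image(name): name is "scene" or "top" or "wrist"; returns a dict with "img" (480x640x3 uint8, red, green, blue), "vfov" (degrees; the focal length in pixels is half the picture's height over the tangent of half this angle, whatever the lens; pixels are square), "cx", "cy" (the principal point, pixels), "distortion" ([k1, k2, p1, p2, k3] as OpenCV has them; the pictures are not rectified), "T" (4x4, takes a point from camera to world coordinates); the wrist camera has in their place "tool_from_camera" (4x4, takes a point from camera to tool coordinates, whose origin is the TCP and whose axes are the tool frame's). Camera axes: x right, y up, looking along -z (the intrinsics and any distortion apply to the point x, -y, -z); pixel columns grow to the right and rows downward; lengths in mm; the calibration is good to about 2 mm. A picture is of the moment at which its call begins: read the wrist's pose just before it. There is no depth.
- ctrl.finish_job(): hands the job in, once; it reports no verdict.
Trained networks look in the newest picture that a camera, given by its name, has taken for a name from the list of things; names that differ only in an ending like _2 or _b are one class to them, and where a whole thing is asked for, a point or a joint stands for the part that bears it (a point fixed in the world has none). Each returns a list of dicts, best first, with "score" (0 to 1); they miss things now and then, are a little off and sometimes report something else, mostly with a low value. They report only what shows in the picture. A call takes as long as a camera call. They do not tell look-alikes from the thing itself.
- ctrl.boxes_of(camera, thing): "rect" ([left, top, right, bottom] in pixels, round what is visible of it).
- ctrl.cut_out(camera, thing): "pixels" (480x640 bool, what is visible of it) and "rect" ([left, top, right, bottom] in pixels, round what is visible of it).
The state is a dict: "clock": time; "qpos": joint angles; "qd": joint speeds; "tau": joint torques, N m; "eef_pos": TCP position; "tool_rot": TCP orientation; "force": force on the tool from outside, world axes, zero at the start; "torque": the same for the moment, N m; "width": finger opening in mm.
Only numpy, scipy, OpenCV 4.12 (cv2) and the standard library are available. Lean on these libraries where they do the work, as an engineer would, in place of code of your own. Each camera call takes 0.05 s, during which the arm holds its last target.

### The job

Take the spring scale out of its stand by its orange handle, catch its hook under the bail of the pail of copper offcuts and lift gently until the pail hangs steady about a centimetre clear of the top of its black seat ring, and keep it still there for two seconds for the reading, without hoisting it much higher or running the scale to the end of its travel. Then lower the pail gently back into its ring, fully home and upright, unhook the scale and put it back in the stand hanging upright. Carry the pail by the scale only, and leave the other pail and everything else on the bench alone.

Things in the scene. Friction and masses are not known exactly. Their poses are not given: they have to be found in the camera images.
- scale: Hand spring scale, 0.21 kg, hanging in the stand at the start, x as the stand's x. z up along it; origin: centre of the underside of its square dark collar (40 x 40 mm, z 0 to 8). Orange handle above the collar; below it a brass tube, 20 mm diameter, down to z -66, from which a sprung rod with a J hook hangs (open towards +x).
- scale_handle (a point): Grasp point in the orange handle, at scale x 0, y 0, z +30 mm. The handle is a block 46 mm (x) x 20 mm (y) x 42 mm (scale z +8 to +50): grasp it from above across its 20 mm, along y.
- hook_saddle (a point): Inside of the hook's saddle, where the bail bar sits; at scale x 0, y 0, z -110 mm less the spring's extension; axes as the scale's. 6 mm round bar in the xz plane: tip's top at x +13, z +10 from here; mouth (open to +x) from there up to the bar's underside at x 0, z +33; back bar centred at x -13; lowest point z -6.
- hook (a joint): Extension of the scale's spring in m, 0 slack to 0.085 at the end stop, 100 N/m, damped (7 N s/m); about 0.003 with only the hook's own weight. More means more load.
- stand: Blue stand for the scale, fixed; origin on the bench. x runs from its fork's open end (robot side) to its post (x 62 to 78 mm, 157 high). Two level prongs at x -27 to 63, tops at z 150, each 16 mm wide, 28 mm gap between (along y): tube hangs in the gap, collar rests on them between 5 mm high lips at x -27 to -23 and a 6 mm stop at x 41. Scale comes out by lifting over 10 mm and drawing to -x.
- stand_rest (a point): Where the scale's origin rests in the stand: on top of the prongs, at stand x +8, y 0, z 150 mm.
- pail_copper: The load: round metal pail with copper pipe offcuts, 0.24 to 0.70 kg, unknown. Origin: centre of its base, z up. Radius 34 mm at the base, 40 at z 16, 45 at the rim (z 52); contents up to z 62. Stiff upright bail in its yz plane. It stands on the bench inside its ring, seat_copper.
- pail_copper_bail (a point): Centre of the 8 mm round bail bar at its peak, 100 mm above the middle of the copper pail's base; axes as the pail's. The bar runs along y, falling 8 mm at y +-24, then to the rim at y +-46.
- seat_copper: Black ring fixed to the bench in which the copper pail stands: outer radius 56, inner radius 43, height 14 mm. Origin: centre on the bench top.
- pail_steel: A like pail with grey offcuts in its own ring: leave alone.
- flux_tub: White tub with yellow lid, 60 mm across, 45 high; leave alone.
- pipe_cutter: Pipe cutter lying on the bench, 110 mm long; leave alone.
- wrench: Wrench lying on the bench, 190 mm long; leave alone.
- wire_brush: Wire brush lying on the bench; leave alone.
- elbow: Copper pipe elbow, 22 mm bar, lying loose; leave alone.
- tee: Copper pipe tee, 56 mm long, lying loose; leave alone.
Not all that is in view belongs to the job. Leave any brown look-alike of the stand alone. There is more than one size of the scale; the job needs the larger.

How it is judged (in metres and radians):
On the way:
1. the pail hangs still on the scale's hook, its base 4 to 18 mm above the top of its ring, for 1.5 s (height (world z) of pail_copper between 0.018 and 0.032 m and contact force between pail_copper and scale above 1.5 N and value of joint hook above 0.015 m and contact force between pail_copper and seat_copper below 0.1 N and horizontal distance between pail_copper and seat_copper below 0.03 m and linear speed of pail_copper below 0.03 m/s), for 1.5 s.
At the end, for the whole second after the job is handed in: The copper pail stands home in its ring (base within 3 mm of the bench, within 10 mm of the ring's centre, tilted less than 0.05 rad, at rest), unhooked, and the scale rests in the stand's fork (origin within 16 mm of stand_rest, tilted less than 0.06 rad, at rest) (height (world z) of pail_copper below 0.003 m and horizontal distance between pail_copper and seat_copper below 0.01 m and angle between pail_copper's own z axis and vertical below 0.05 rad and linear speed of pail_copper below 0.01 m/s and contact force between pail_copper and scale below 0.05 N and distance between scale and stand_rest below 0.016 m and angle between scale's own z axis and vertical below 0.06 rad and contact force between scale and stand above 0.5 N and linear speed of scale below 0.02 m/s); the robot touches nothing.
It fails at once if the pail is hoisted more than 50 mm above the bench, or the scale is run to the end of its travel (extension over 80 mm) (height (world z) of pail_copper above 0.05 m or value of joint hook above 0.08 m).
It fails at once if rough handling: a contact force over 20 N on the copper pail (contact force between pail_copper and anything else above 20 N).
It fails at once if the robot itself touches the pail (contact force between pail_copper and the fingers above 1 N or contact force between pail_copper and the arm above 1 N).
It fails at once if the pail is tipped over 0.35 rad (angle between pail_copper's own z axis and vertical above 0.35 rad).
It fails at once if another thing on the bench is disturbed (moved over 15 mm) (distance of any of pail_steel, flux_tub, pipe_cutter, wrench, wire_brush, elbow, tee from where it was at the start of the episode above 0.015 m).
It also fails if it takes over 72 s, if anything falls off the work surface, if the arm or the gripper's body presses on something with over 40 N, if the wrist force passes 120 N, or if a joint passes its speed limit or range.

## Working session

There is one attempt and no reset: what is moved stays moved. The work goes in short steps, Python scripts to look and compute and a shell command to move; the robot and the scene stay as the last step left them, time stands still between calls to the robot, and variables do not carry over. Pictures are saved under pics/ and viewed, and the job is handed in when it is done.

```bash
ls; mkdir -p pics
python3 - <<'E'
from cell import ctrl
import cv2
s=ctrl.read_state();print({k:s[k] for k in s})
for n in("scene","top","wrist"):
    d=ctrl.get_image(n);cv2.imwrite(f"pics/{n}0.png",d["img"][:,:,::-1]);print({k:d[k] for k in d if k!='img'})
E
```

```text
pics
{'clock': 0.0, 'qpos': array([-1.37279302,  0.62933865,  0.03844753,  1.51839463, -0.0269934 ,
        0.99629819, -0.01999349]), 'qd': array([-3.57355623e-04, -4.39948986e-05,  1.39104158e-03, -8.23522039e-04,
        1.53704526e-04, -5.85811438e-04, -1.18519620e-03]), 'tau': array([ 5.15475858e-04, -5.63413775e+01,  1.22641649e+00, -1.93442345e+01,
        1.10007939e-02,  1.05906386e-02,  1.24755939e-06]), 'eef_pos': array([169.30126027, 626.90225668, 230.38552863]), 'tool_rot': array([3.14155828e+00, 1.92031296e-03, 1.30699797e+00]), 'force': array([-0.58431235,  0.36231951, -0.2072251 ]), 'torque': array([-0.00895542, -0.00110078,  0.00038492]), 'width': 85.3759782592532}
{'vfov': 54.16187111954097, 'cx': 319.07001297396096, 'cy': 241.1818935151109, 'distortion': array([-0.00620843,  0.        ,  0.        ,  0.        ,  0.        ]), 'T': array([[-7.97521662e-01, -4.99869123e-01,  3.37772200e-01,
         8.91896764e+02],
       [ 6.03207958e-01, -6.69964153e-01,  4.32768059e-01,
         4.54562402e+02],
       [ 9.96787562e-03,  5.48888781e-01,  8.35835957e-01,
        
[... 442 characters left out ...]
0],
       [-2.91877958e-03,  2.12193745e-01,  9.77223258e-01,
         1.28701560e+03],
       [ 0.00000000e+00,  0.00000000e+00,  0.00000000e+00,
         1.00000000e+00]])}
{'vfov': 63.168339527656656, 'cx': 318.0197535886624, 'cy': 239.39444348940043, 'distortion': array([0.00886369, 0.        , 0.        , 0.        , 0.        ]), 'tool_from_camera': array([[ 9.99999405e-01, -7.13428817e-05,  1.08857517e-03,
        -5.40058519e-01],
       [ 2.86735444e-04, -9.45584744e-01, -3.25375797e-01,
        -8.34267549e+01],
       [ 1.05255332e-03,  3.25375916e-01, -9.45584161e-01,
        -1.41897138e+02],
       [ 0.00000000e+00,  0.00000000e+00,  0.00000000e+00,
         1.00000000e+00]])}
```

View pics/scene0.png

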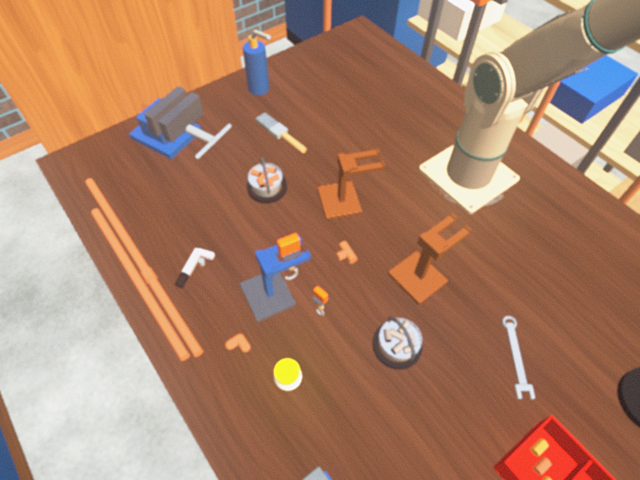

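View pics/top0.png

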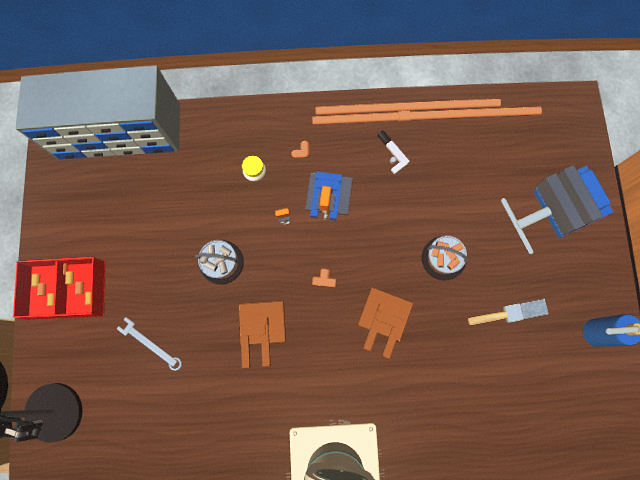

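View pics/wrist0.png

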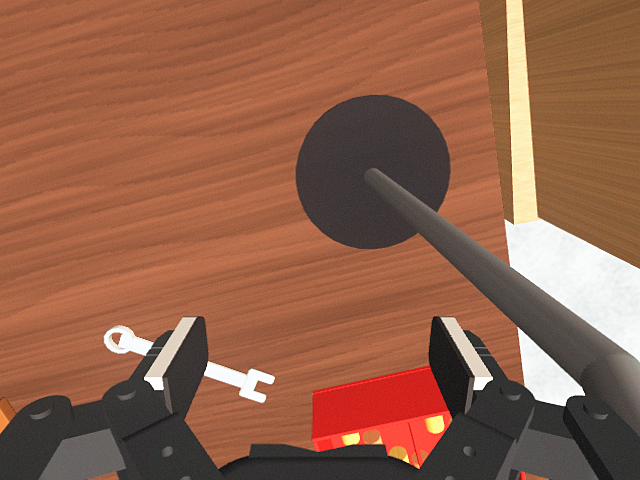

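```bash
cat > h.py <<'E'
from cell import ctrl
import cv2,numpy as np
from scipy.spatial.transform import Rotation as R
def K(d):
    f=240/np.tan(np.radians(d['vfov']/2)); return np.array([[f,0,d['cx']],[0,f,d['cy']],[0,0,1.]])
def T(d,s=None):
    if 'T' in d: return d['T']
    W=np.eye(4);W[:3,:3]=R.from_euler('xyz',s['tool_rot']).as_matrix();W[:3,3]=s['eef_pos'];return W@d['tool_from_camera']
def ray(d,uv,s=None):
    u=cv2.undistortPoints(np.array(uv,float).reshape(-1,1,2),K(d),d['distortion'])[:,0]
    c=np.c_[u[:,0],-u[:,1],-np.ones(len(u))];M=T(d,s);return M[:3,3],c@M[:3,:3].T
def onz(d,uv,z,s=None):
    o,r=ray(d,uv,s);return o+r*((z-o[2])/r[:,2])[:,None]
def tri(a,b):
    # a,b=(o,r) rays
    (o1,r1),(o2,r2)=a,b;r1=r1/np.linalg.norm(r1);r2=r2/np.linalg.norm(r2)
    A=np.c_[r1,-r2];t=np.linalg.lstsq(A,o2-o1,rcond=None)[0];p=o1+t[0]*r1;q=o2+t[1]*r2
    return (p+q)/2,np.linalg.norm(p-q)
def proj(d,P,s=None):
    M=np.linalg.inv(T(d,s));c=np.atleast_2d(P)@M[:3,:3].T+M[:3,3];c=c*[1,-1,-1]
    return cv2.projectPoints(c,np.zeros(3),np.zeros(3),K(d),d['distortion'])[0][:,0]
def shot(n,name):
    s=ctrl.read_state();d=ctrl.get_image(n);cv2.imwrite(f"pics/{name}.png",d["img"][:,:,::-1]);return s,d
E
python3 - <<'E'
from h import *
import pickle
D={}
for n in("scene","top"):
    s,d=shot(n,n+"1");D[n]=d
    for t in ("scale","scale_handle","stand","stand_rest","pail_copper","pail_copper_bail","seat_copper","pail_steel","elbow","tee","flux_tub"):
        for o in ctrl.cut_out(n,t):
            m=o['pixels'];ys,xs=np.nonzero(m);print(n,t,round(o['score'],2),np.round(o['rect']),round(xs.mean(),1),round(ys.mean(),1),len(xs))
            D[n,t]=D.get((n,t),[])+[o]
pickle.dump(D,open('D.pkl','wb'))
for n in("scene","top"):
    im=D[n]['img'][:,:,::-1]
    for k,(x0,y0,w,h) in {"scene":{'s':(220,210,160,120),'p':(215,140,120,90)},"top":{'s':(265,150,120,90),'p':(390,210,120,90)}}[n].items():
        cv2.imwrite(f"pics/c_{n}_{k}.png",cv2.resize(im[y0:y0+h,x0:x0+w],None,fx=5,fy=5,interpolation=cv2.INTER_CUBIC))
E
```

```text
scene scale 0.91 [277. 232. 302. 280.] 290.0 249.6 588
scene scale 0.84 [313. 286. 329. 314.] 320.2 299.1 246
scene scale_handle 0.8 [281. 230. 301. 278.] 289.8 249.8 548
scene scale_handle 0.8 [313. 288. 329. 309.] 319.7 298.3 215
scene stand 0.68 [320. 151. 384. 219.] 346.6 185.5 2140
scene stand 0.63 [239. 236. 312. 320.] 270.8 283.7 2531
scene stand 0.61 [387. 214. 472. 304.] 426.0 263.2 2796
scene stand_rest 0.94 [318. 149. 385. 218.] 346.4 185.9 2090
scene stand_rest 0.91 [238. 239. 312. 320.] 270.3 284.7 2488
scene stand_rest 0.7 [385. 215. 472. 304.] 426.4 262.7 2732
scene pail_copper 0.68 [286. 270. 298. 281.] 292.9 275.0 46
scene pail_copper 0.57 [249. 160. 284. 200.] 265.4 179.0 917
scene pail_copper 0.26 [275. 231. 300. 282.] 290.0 251.2 603
scene pail_copper_bail 0.56 [249. 159. 279. 198.] 265.5 179.6 960
scene seat_copper 0.81 [244. 179. 290. 204.] 266.8 193.9 377
scene seat_copper 0.52 [178. 249. 215. 291.] 193.1 264.8 531
scene pail_steel 0.66 [250. 158. 285. 198.] 265.8 179.3 978
scene pail_steel 0.64 [379. 317. 423. 362.] 400.4 339.2 1528
scene elbow 0.51 [230. 331.
[... 570 characters left out ...]
0.4 328.3 2173
top stand 0.64 [428. 236. 466. 275.] 447.5 254.6 1137
top stand 0.59 [357. 287. 411. 359.] 384.1 318.5 2068
top stand_rest 0.85 [360. 290. 412. 360.] 384.0 318.7 2189
top stand_rest 0.8 [305. 173. 353. 220.] 328.9 193.2 1342
top pail_copper 0.74 [426. 238. 468. 274.] 447.3 254.3 1143
top pail_copper_bail 0.66 [428. 236. 466. 271.] 447.5 254.7 1087
top seat_copper 0.78 [424. 238. 466. 283.] 436.3 266.5 394
top pail_steel 0.68 [196. 239. 239. 280.] 216.3 259.0 1146
top pail_steel 0.25 [307. 171. 353. 219.] 329.5 192.6 1347
top elbow 0.45 [292. 142. 309. 161.] 302.2 150.3 208
top tee 0.73 [316. 269. 339. 287.] 324.1 279.5 259
top flux_tub 0.9 [243. 154. 267. 184.] 253.3 168.2 463
```

View pics/c_scene_s.png

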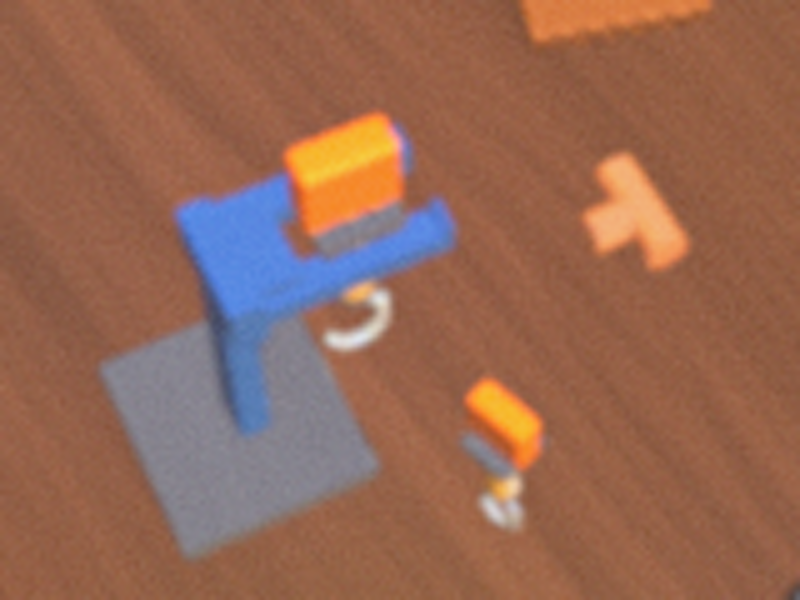

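View pics/c_scene_p.png

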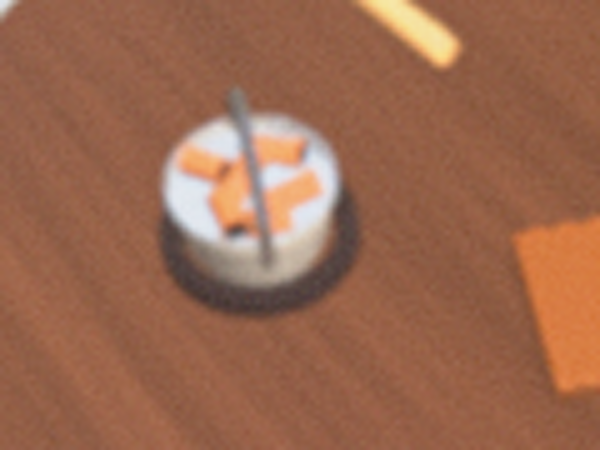

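View pics/c_top_s.png

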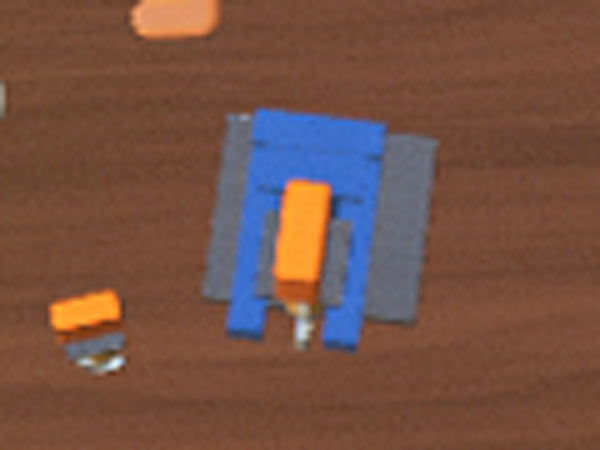

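View pics/c_top_p.png

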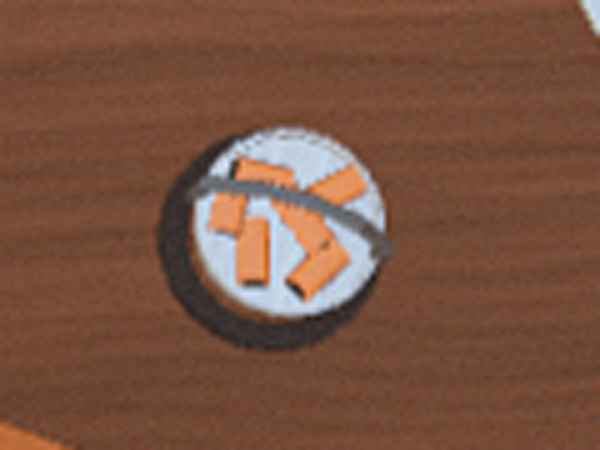

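Run:
```python
from h import *
import pickle
D=pickle.load(open('D.pkl','rb'));d=D['top'];e=D['scene']
c=lambda L,o:np.array(L,float)/5+np.array(o)-.4
np.set_printoptions(precision=1,suppress=True)
ht=onz(d,c([(290,180),(328,185),(320,282),(275,278)],(265,150)),200);print('handle top',ht,ht.mean(0))
pr=onz(d,c([(228,333),(262,338),(325,347),(358,350)],(265,150)),150);print('prong ends',pr,pr.mean(0))
print('post back',onz(d,c([(252,110),(385,125)],(265,150)),157))
hs=onz(e,c([(285,155),(380,113),(403,146),(303,187)],(220,210)),200);print('handle scene',hs,hs.mean(0))
print('prong tip scene', onz(e,c([(437,200),(455,235)],(220,210)),155))
print('bail ends top',onz(d,c([(200,187),(388,250)],(390,210)),52))
print('bail ends scene',onz(e,c([(237,97),(266,262)],(215,140)),52))
o=[o for o in D['top','pail_copper']][0]
for n,q in(('top',d),('scene',e)):
    sm=D[n,'seat_copper'][0]['pixels'];
    pm=[o for o in D[n,'pail_copper'] if len(np.nonzero(o['pixels'])[0])>500][0]['pixels']
    p=np.argwhere(pm)[:,::-1]; (x,y),_,_=cv2.fitEllipse(cv2.convexHull(p.astype(np.int32))); print(n,'pail ellipse',x,y)
    p=np.argwhere(sm)[:,::-1]
    P=onz(q,p,14)[:,:2]
    # outer circle fit: min enclosing
    print(n,'seat minenc',cv2.minEnclosingCircle(P.astype(np.float32)))
print('pail rim top circle',onz(d,c([(290,222)],(390,210)),52),'rim scene',onz(e,c([(251,180)],(215,140)),52))
print('steel',onz(d,[(216.3,259)],50),'tee',onz(d,[(324,279.5)],10),'elbow',onz(d,[(302,150)],10),'small scale',onz(d,[(283,215)],50),'brown',onz(d,[(384,318),(260,328)],100))
print('cutter',onz(d,[(397,152)],10))
```

```text
handle top [[632.5  -7.4 200. ]
 [629.3 -24.  200. ]
 [585.2 -18.  200. ]
 [588.1   1.5 200. ]] [608.8 -12.  200. ]
prong ends [[577.8  24.5 150. ]
 [574.6   9.1 150. ]
 [568.7 -19.2 150. ]
 [566.5 -34.1 150. ]] [571.9  -4.9 150. ]
post back [[681.5   8.2 157. ]
 [670.7 -52.6 157. ]]
handle scene [[631.2 -23.5 200. ]
 [587.1 -17.1 200. ]
 [589.1   2.3 200. ]
 [634.1  -6.  200. ]] [610.4 -11.1 200. ]
prong tip scene [[577.1   9.1 155. ]
 [581.4  28.1 155. ]]
bail ends top [[ 510.  -260.4   52. ]
 [ 473.6 -349.5   52. ]]
bail ends scene [[ 463.5 -359.    52. ]
 [ 516.  -251.1   52. ]]
top pail ellipse 447.39593505859375 254.43763732910156
top seat minenc ((485.3888244628906, -300.1383972167969), 56.818912506103516)
scene pail ellipse 265.32354736328125 178.07969665527344
scene seat minenc ((494.38958740234375, -296.0404968261719), 58.190677642822266)
pail rim top circle [[ 490.2 -302.8   52. ]] rim scene [[ 490.8 -303.5   52. ]]
steel [[509.7 261.1  50. ]] tee [[450.7   1.6  10. ]] elbow [[796.3  41.2  10. ]] small scale [[611.3  94.2  50. ]] brown [[ 342.3 -130.7  100. ]
 [ 335.3  152.4  100. ]]
cutter [[ 776.9 -208.3   10. ]]
```

```bash
python3 -m creep '-0.4 0.45 -1 0 0 0 0; -1.2 1.3 -1.5 0 0 0 0; -2 2.2 -1.6 0 0 0 0; -2.7 3.1 -1.7 0 0 0 0; -3.4 3.9 -1.7 0 0 -2 0; -4.1 4.7 -1.7 0 0 -3 0; -4.8 5.5 -1.7 0 0 -4 0; -5.5 6.3 -1.7 0 0 -5 0; -6.1 7.1 -1.7 0 0 -5.4 0; -6.2 7.3 -1.7 0 0 -5.4 0'
```

```text
clock: 2.18
eef_pos: [388.1, 308.7, 299.7]
tool_rot: [3.141, 0.0, 1.399]
force: [-0.4, 0.6, -0.2]
width: 85.5
```

Run:
```python
from h import *
s=ctrl.read_state();M=R.from_euler('xyz',s['tool_rot']).as_matrix();print(s['eef_pos'],s['tool_rot'],s['force'])
print(M.T@(np.array([609,-11,300])-s['eef_pos'])/40)
```

```text
[388.14809028 308.66271529 299.73224792] [3.14070987e+00 3.83548268e-04 1.39936566e+00] [-0.3847857   0.64123599 -0.20915225]
[-6.93253685e+00  6.80366517e+00  1.97134405e-03]
```

```bash
python3 -m creep '-0.7 0.68 0 0 0 0 0; -1.4 1.4 0 0 0 0 0; -2.1 2.1 0 0 0 0 0; -2.8 2.8 0 0 0 0 0; -3.5 3.5 0 0 0 0 0; -4.2 4.2 0 0 0 0 0; -4.9 4.9 0 0 0 0 0; -5.6 5.6 0 0 0 0 0; -6.3 6.3 0 0 0 0 0; -6.93 6.8 0 0 0 0 0'; python3 -m creep '0 0 0 0 0 0 0; 0 0 0 0 0 0 0'
python3 - <<'E'
from h import *
import pickle
np.set_printoptions(precision=1,suppress=True)
s,d=shot('wrist','w1');pickle.dump((s,d),open('w1.pkl','wb'))
print(s['eef_pos'],s['tool_rot'])
for t in('scale_handle','scale','stand'):
    for o in ctrl.cut_out('wrist',t):
        p=np.argwhere(o['pixels'])[:,::-1];print(t,o['score'],o['rect'],cv2.minAreaRect(p.astype(np.int32)))
E
```

```text
clock: 3.02
eef_pos: [609.7, -10.0, 299.3]
tool_rot: [3.14, 0.001, 1.4]
force: [0.6, 1.1, 0.2]
width: 85.3
clock: 3.18
eef_pos: [608.4, -9.8, 298.9]
tool_rot: [-3.141, 0.001, 1.397]
force: [-0.7, 1.4, 0.5]
width: 85.5
[608.4  -9.8 298.9] [-3.1  0.   1.4]
scale_handle 0.87 [289.9, 182.3, 347.3, 277.3] ((316.5, 228.0), (96.0, 53.0), 90.0)
scale_handle 0.71 [399.6, 158.5, 458.8, 198.1] ((428.300048828125, 174.90000915527344), (36.04996109008789, 46.80170822143555), 71.56504821777344)
scale 0.65 [293.6, 180.0, 344.2, 274.5] ((316.5, 228.0), (94.0, 53.0), 90.0)
scale 0.57 [399.9, 156.4, 455.7, 196.3] ((427.6500244140625, 174.95001220703125), (36.366188049316406, 48.699073791503906), 71.56504821777344)
stand 0.73 [100.8, 0.0, 187.5, 23.6] ((143.5, 11.499998092651367), (82.99998474121094, 22.999996185302734), 0.0)
stand 0.65 [267.7, 171.7, 366.5, 310.2] ((317.0, 240.0), (132.0, 96.0), 90.0)
```

View pics/w1.png

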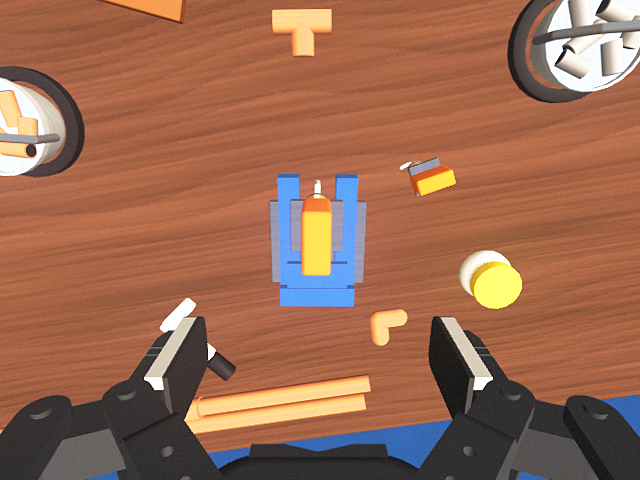

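Run:
```python
from h import *
import pickle
np.set_printoptions(precision=1,suppress=True)
s,d=pickle.load(open('w1.pkl','rb'))
im=d['img'][160:320,240:400,::-1];cv2.imwrite('pics/w1c.png',cv2.resize(im,None,fx=4,fy=4,interpolation=cv2.INTER_CUBIC))
```

```text
(no output)
```

View pics/w1c.png

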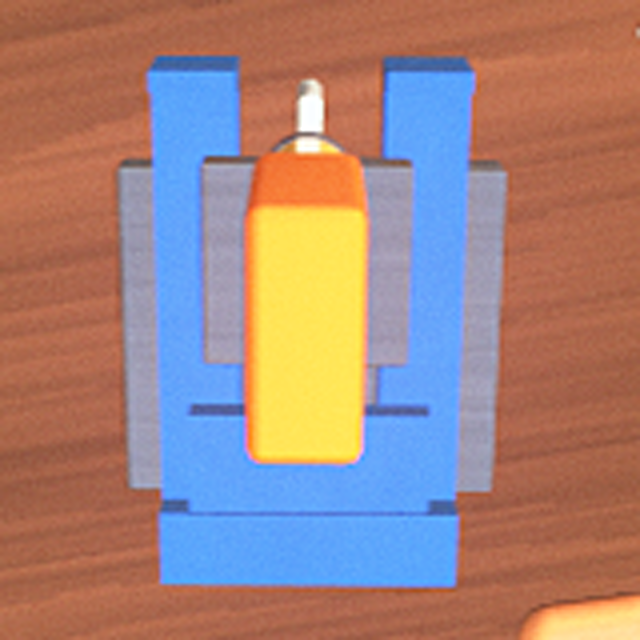

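Run:
```python
from h import *
import pickle
np.set_printoptions(precision=2,suppress=True)
s,d=pickle.load(open('w1.pkl','rb'))
c=lambda L:np.array(L,float)/4+[240,160]-.4
M=R.from_euler('xyz',s['tool_rot']).as_matrix()
f=lambda L,z:(onz(d,c(L),z,s)-s['eef_pos'])@M
h=f([(247,207),(367,207),(365,463),(247,463)],200);print('handle tool',h,h.mean(0)); print(s['eef_pos']+M@h.mean(0))
h=f([(204,160),(412,160),(408,366),(204,366)],158);print('collar',h,h.mean(0));print(s['eef_pos']+M@h.mean(0))
h=f([(148,72),(474,72),(456,512),(160,512)],150);print('prongs',h,h.mean(0));
h=f([(240,72),(384,72)],155);print('gap',h,s['eef_pos']+M@h.mean(0))
h=f([(190,410),(430,410)],156);print('stop',h,s['eef_pos']+M@h.mean(0))
h=f([(160,585),(456,585)],157);print('postback',h,s['eef_pos']+M@h.mean(0))
```

```text
handle tool [[-11.47 -19.51  98.94]
 [  7.63 -19.52  98.93]
 [  7.78  24.98  98.92]
 [-12.1   24.99  98.94]] [-2.04  2.74 98.93]
[610.66 -12.38 200.  ]
collar [[-21.2  -17.33 140.95]
 [ 17.29 -17.34 140.92]
 [ 17.34  23.39 140.91]
 [-22.14  23.41 140.95]] [ -2.18   3.03 140.93]
[610.92 -12.6  158.  ]
prongs [[-31.85 -32.24 148.97]
 [ 29.03 -32.25 148.91]
 [ 28.33  58.48 148.89]
 [-32.54  58.52 148.95]] [ -1.76  13.13 148.93]
gap [[-14.42 -33.13 143.95]
 [ 12.01 -33.13 143.92]] [575.47  -5.39 155.  ]
stop [[-25.26  33.42 142.95]
 [ 21.97  33.39 142.9 ]] [640.92 -17.34 156.  ]
postback [[-32.3   71.56 141.95]
 [ 28.12  71.51 141.89]] [678.4  -24.39 157.  ]
```

```bash
python3 -m creep '-0.05 0.07 0.5 0 0 0 0; -0.05 0.07 1 0 0 0 0; -0.05 0.07 1.5 0 0 0 0; -0.05 0.07 2 0 0 0 0; -0.05 0.07 2.5 0 0 0 0; -0.05 0.07 2.9 0 0 0 0; -0.05 0.07 3.2 0 0 0 0; -0.05 0.07 3.35 0 0 0 0; -0.05 0.07 3.35 0 0 0 0; -0.05 0.07 3.35 0 0 0 0'
python3 - <<'E'
from h import *
s,d=shot('wrist','w2');print(s['eef_pos'])
E
```

```text
clock: 4.22
eef_pos: [610.6, -8.7, 165.7]
tool_rot: [3.141, -0.0, 1.402]
force: [-0.1, 0.1, 0.1]
width: 85.6
[610.56484774  -8.73220547 165.73261771]
```

View pics/w2.png

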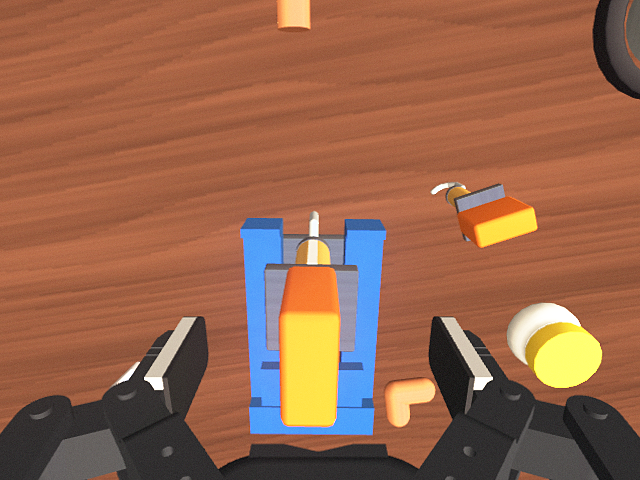

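```bash
python3 -m creep '-0.08 0 0 0 0 0 0; -0.08 0 0 0 0 0 0.3; -0.08 0 0 0 0 0 0.6; -0.08 0 0 0 0 0 0.8; -0.08 0 0 0 0 0 1; -0.08 0 0 0 0 0 1; -0.08 0 0 0 0 0 1; -0.08 0 0 0 0 0 1; -0.08 0 0 0 0 0 1; -0.08 0 0 0 0 0 1'
python3 - <<'E'
from h import *
s,d=shot('wrist','w3');print(s['eef_pos'],s['tool_rot'],s['force'])
E
```

```text
clock: 5.1
eef_pos: [610.0, -12.6, 165.4]
tool_rot: [3.141, -0.0, 1.401]
force: [-0.2, 1.4, 3.0]
width: 19.5
[609.99061081 -12.61632446 165.44072769] [ 3.14140216e+00 -1.96404170e-04  1.40133350e+00] [-0.15797695  1.35387688  2.98807112]
```

View pics/w3.png

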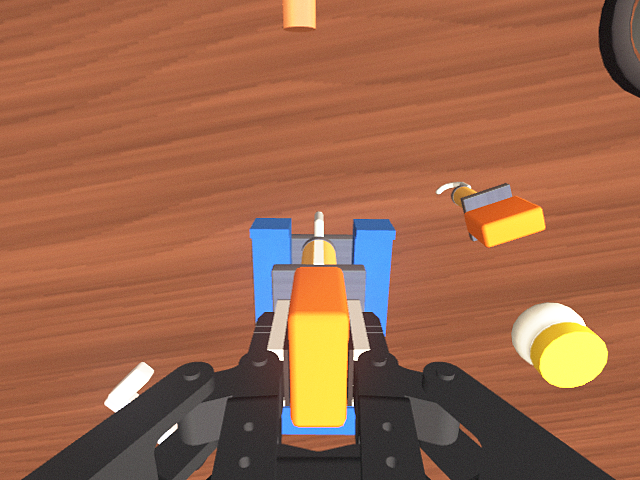

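```bash
python3 -m creep '0 0 -0.05 0 0 0 1; 0 0 -0.15 0 0 0 1; 0 0 -0.3 0 0 0 1; 0 0 -0.45 0 0 0 1; 0 0 -0.47 0 0 0 1; 0 -0.1 -0.47 0 0 0 1; 0 -0.25 -0.47 0 0 0 1; 0 -0.5 -0.47 0 0 0 1; 0 -0.8 -0.47 0 0 0 1; 0 -1.1 -0.47 0 0 0 1'
python3 -m creep '0 -0.4 0 0 0 0 1; 0 -0.8 0 0 0 0 1; 0 -1.2 0 0 0 0 1; 0 -1.5 -0.3 0 0 0 1; 0 -1.5 -0.8 0 0 0 1; 0 -1.5 -1.2 0 0 0 1; 0 -1.5 -1.2 0 0 0 1; 0 -1.5 -1.2 0 0 0 1'
python3 - <<'E'
from h import *
s,d=shot('wrist','w4');s,d=shot('scene','s4');print(s['eef_pos'],s['tool_rot'],s['force'])
im=d['img'][140:320,220:460,::-1];cv2.imwrite('pics/s4.png',cv2.resize(im,None,fx=3.3,fy=3.3,interpolation=cv2.INTER_CUBIC))
E
```

```text
clock: 5.98
eef_pos: [565.1, -5.1, 183.7]
tool_rot: [-3.14, 0.0, 1.401]
force: [0.3, -1.1, -2.6]
width: 19.3
clock: 6.65
eef_pos: [507.3, 4.9, 232.4]
tool_rot: [3.14, -0.0, 1.401]
force: [-0.3, 0.5, -2.3]
width: 19.6
[506.63194409   4.89531128 231.51921436] [-3.14068067e+00  3.03239425e-05  1.40137861e+00] [-0.3015716   0.40590786 -2.3046474 ]
```

View pics/w4.png

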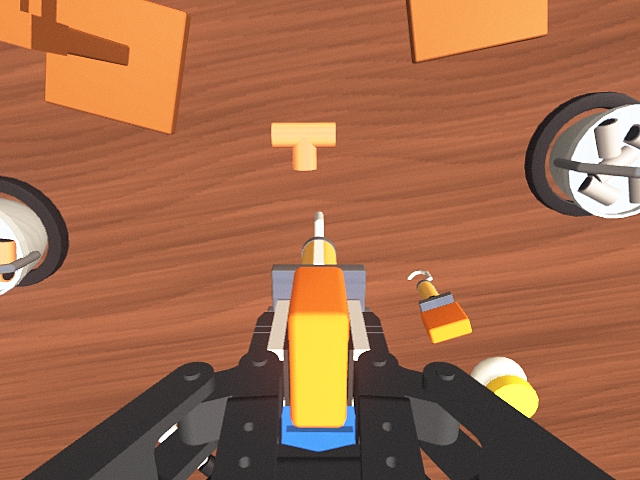

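View pics/s4.png

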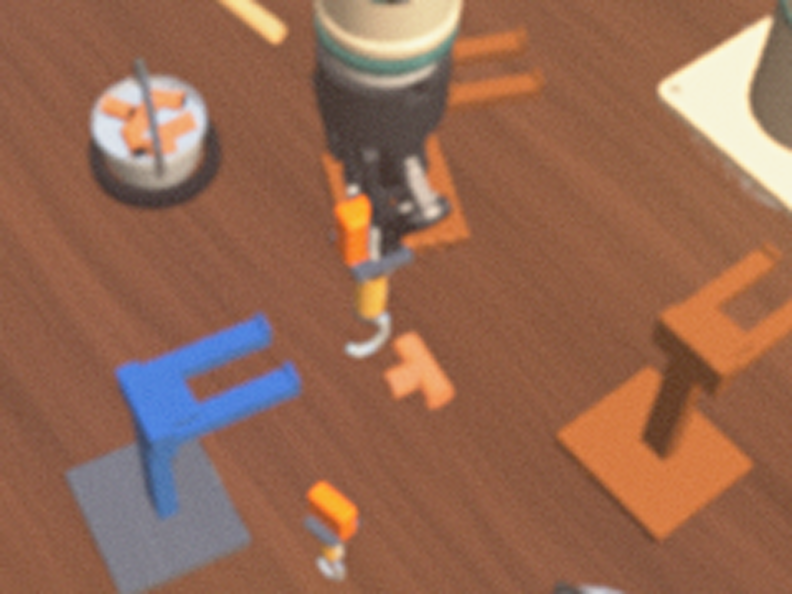

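```bash
python3 -m creep '-0.4 -0.1 0 0 0 0 1; -1.2 -0.25 0 0 0 2 1; -2.1 -0.45 0 0 0 4 1; -3 -0.65 0 0 0 6 1; -3.9 -0.85 0 0 0 8 1; -4.8 -1.05 0 0 0 10 1; -5.6 -1.2 0 0 0 12 1; -6.3 -1.35 0 0 0 13.2 1; -6.8 -1.45 0 0 0 13.2 1; -7.1 -1.49 0 0 0 13.2 1'
python3 -m creep '0 0 0 0 0 0 1; 0 0 0 0 0 0 1; 0 0 0 0 0 0 1'
python3 - <<'E'
from h import *
import pickle
s,d=shot('wrist','w5');print(s['eef_pos'],s['tool_rot'],s['force']);pickle.dump((s,d),open('w5.pkl','wb'))
E
```

```text
clock: 7.58
eef_pos: [398.2, -267.6, 230.9]
tool_rot: [-3.139, 0.001, 1.167]
force: [-0.9, 0.2, -2.1]
width: 19.5
clock: 7.83
eef_pos: [400.7, -263.7, 231.3]
tool_rot: [-3.14, -0.001, 1.172]
force: [-0.1, 0.1, -2.1]
width: 19.2
[ 400.70931983 -263.65157039  231.25463097] [-3.13963735e+00 -1.01072961e-03  1.17199938e+00] [-0.05262441  0.07445753 -2.05031513]
```

View pics/w5.png

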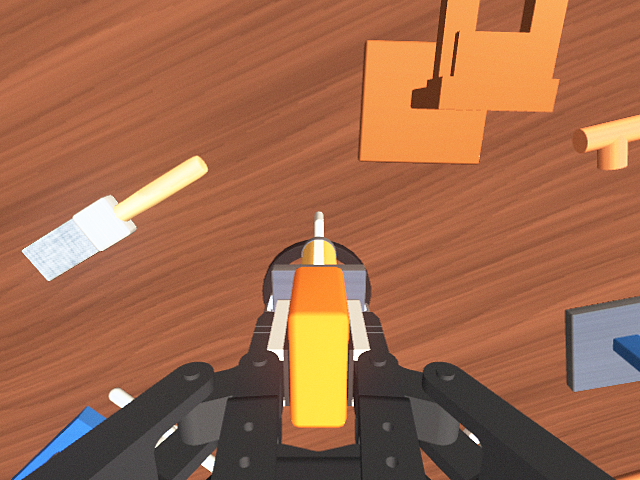

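```bash
python3 -m creep '-0.6 0 0 0 0 0 1; -1.4 0 0 0 0 0 1; -2.2 0 0 0 0 0 1; -2.8 0 0 0 0 0 1; -3 0 0 0 0 0 1; -3 0 0 0 0 0 1; -3 0 0 0 0 0 1; -3 0 0 0 0 0 1'
python3 - <<'E'
from h import *
import pickle
s,d=shot('wrist','w6');print(s['eef_pos'],s['tool_rot'],s['force'],np.abs(s['qd']).max());pickle.dump((s,d),open('w6.pkl','wb'))
E
```

```text
clock: 8.55
eef_pos: [355.2, -373.3, 231.8]
tool_rot: [-3.141, -0.002, 1.174]
force: [0.6, -0.1, -2.4]
width: 19.5
[ 355.19148317 -373.33709092  231.76461853] [-3.14086536e+00 -1.83171362e-03  1.17388522e+00] [ 0.61299433 -0.11856239 -2.37870628] 0.005632847122103058
```

View pics/w6.png

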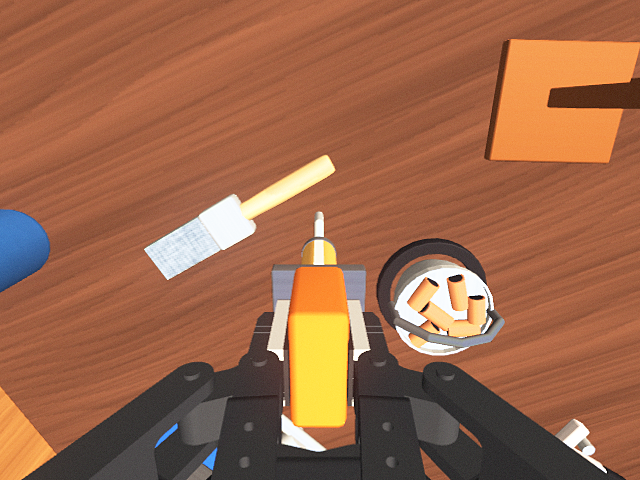

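Run:
```python
from h import *
import pickle
s,d=pickle.load(open('w6.pkl','rb'))
im=d['img'][225:375,365:525,::-1];cv2.imwrite('pics/w6c.png',cv2.resize(im,None,fx=4,fy=4,interpolation=cv2.INTER_CUBIC))
```

```text
(no output)
```

View pics/w6c.png

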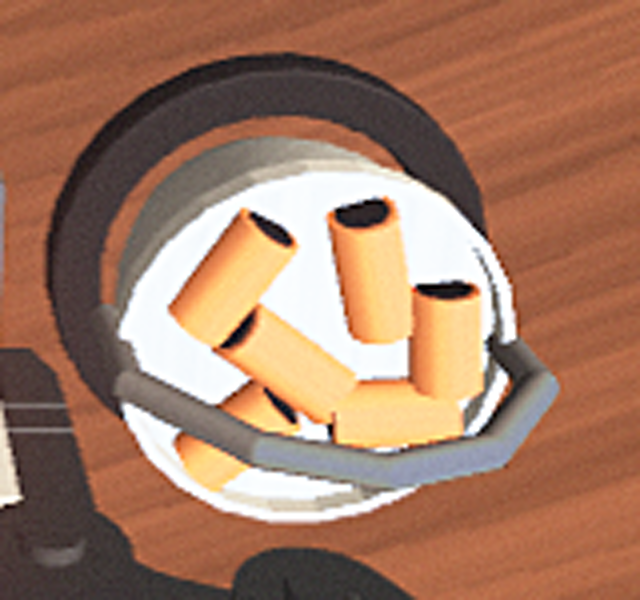

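Run:
```python
from h import *
import pickle
from scipy.optimize import least_squares
np.set_printoptions(precision=2,suppress=True)
s,d=pickle.load(open('w6.pkl','rb'))
c=lambda L:np.array(L,float)/4+[365,225]-.4
B=c([(388,468),(255,447),(500,450)])
for i in range(3):print(onz(d,B[i:i+1],[100,92,92][i],s))
def mod(p):
    x,y,w=p[:3];X=np.array([[0,0,100],[0,24,92],[0,-24,92]]).astype(float)
    return X@R.from_euler('z',w).as_matrix().T+[x,y,0]
for flip in(0,1):
  f=lambda p:(proj(d,mod(p),s)-(B if not flip else B[[0,2,1]])).ravel()
  r=least_squares(f,[490,-303,-.4]);print(flip,r.x,np.degrees(r.x[2]),r.fun)
# rim ellipse pts (outer rim)
rim=c([(120,330),(190,228),(330,168),(440,205),(505,280),(515,345),(195,490),(300,520),(395,503)])
P=onz(d,rim,52,s)
g=lambda q:np.hypot(P[:,0]-q[0],P[:,1]-q[1])-q[2]
r=least_squares(g,[490,-303,45]);print('rim',r.x,r.fun)
ring=c([(480,190),(400,95),(280,72),(160,110),(75,210),(65,300),(95,385)])
P=onz(d,ring,14,s);r=least_squares(g,[490,-303,56]);print('ring',r.x,r.fun)
r=least_squares(lambda q:np.hypot(P[:,0]-q[0],P[:,1]-q[1])-56,[490,-303]);print('ring R56',r.x,r.fun)
M=R.from_euler('xyz',s['tool_rot']).as_matrix();print(M)
```

```text
[[ 491.16 -304.32  100.  ]]
[[ 481.81 -327.32   92.  ]]
[[ 502.15 -280.54   92.  ]]
0 [ 491.67 -304.06   -3.54] -202.96984157912527 [ 0.48  0.39  1.53  0.01 -2.02 -0.5 ]
1 [ 491.67 -304.06   -0.4 ] -22.969861823894487 [ 0.48  0.39 -2.02 -0.5   1.53  0.01]
rim [ 492.22 -304.58   45.72] [ 0.68 -0.51  1.14 -0.98 -0.36  0.18 -0.92 -0.26  1.04]
ring [ 490.57 -303.05   54.41] [-0.2   0.28 -0.27  0.28  0.18 -0.77  0.49]
ring R56 [ 492.47 -302.69] [-2.05 -0.37 -0.16  0.63  0.13 -1.52 -1.18]
[[ 0.39  0.92  0.  ]
 [ 0.92 -0.39  0.  ]
 [ 0.   -0.   -1.  ]]
```

```bash
python3 -m creep '0.6 0 0 0 0 0 1; 1.3 0 0 0 0 0 1; 2 0.2 0.1 0 0 0 1; 2.6 0.5 0.25 0 0 0 1; 2.85 0.8 0.4 0 0 0 1; 2.92 1.1 0.55 0 0 0 1; 2.92 1.2 0.61 0 0 0 1; 2.92 1.2 0.61 0 0 0 1; 2.92 1.2 0.61 0 0 0 1; 2.92 1.2 0.61 0 0 0 1'
python3 - <<'E'
from h import *
import pickle
np.set_printoptions(precision=3,suppress=True)
s,d=shot('wrist','w7');print(s['eef_pos'],s['tool_rot'],s['force'],np.abs(s['qd']).max());pickle.dump((s,d),open('w7.pkl','wb'))
M=R.from_euler('xyz',s['tool_rot']).as_matrix();print(M.T@(np.array([490.8,-303.7,207.4])-s['eef_pos'])/40)
for n,(x0,y0,w,h) in {'scene':(210,100,160,120),'top':(380,190,140,105)}.items():
    s,d=shot(n,n+'7');im=d['img'][y0:y0+h,x0:x0+w,::-1];cv2.imwrite(f'pics/{n}7c.png',cv2.resize(im,None,fx=4.5,fy=4.5,interpolation=cv2.INTER_CUBIC))
E
```

```text
clock: 9.43
eef_pos: [442.3, -288.0, 207.7]
tool_rot: [-3.141, 0.001, 1.168]
force: [-0.3, -0.8, -3.1]
width: 19.3
[ 442.267 -288.032  207.712] [-3.141  0.001  1.168] [-0.322 -0.753 -3.091] 0.006436521761186201
[0.115 1.27  0.007]
```

View pics/scene7c.png

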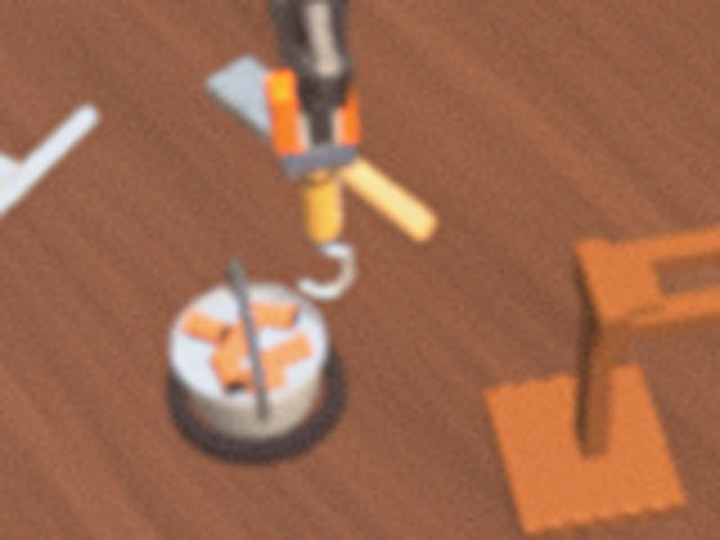

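View pics/top7c.png

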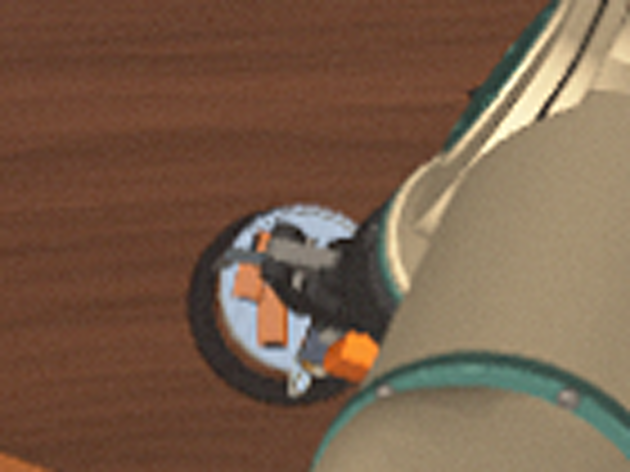

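View pics/w7.png

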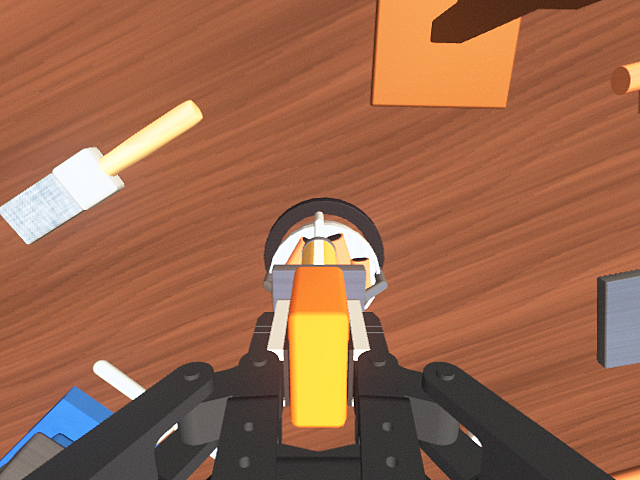

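Run:
```python
from h import *
import pickle
np.set_printoptions(precision=1,suppress=True)
D=pickle.load(open('D.pkl','rb'));d=D['scene']
o=np.array([443,-288.4,207.7-15.4]);Rw=R.from_euler('z',1.168-np.pi/2).as_matrix()
L=np.array([[0,0,-113-6],[13,0,-103],[0,0,-80],[-13,0,-105],[0,20,0],[0,-20,0],[0,0,-66]])
print((proj(d,o+L@Rw.T)-[210,100])*4.5)
print((proj(d,[[491.5,-304,100]])-[210,100])*4.5)
```

```text
[[324.4 295.7]
 [301.3 281. ]
 [320.6 250. ]
 [344.5 275.8]
 [319.5 173.5]
 [305.2 123.5]
 [319.2 233. ]]
[[238.1 285.4]]
```

```bash
python3 -m creep '0.115 0.1 0 0 0 0 1; 0.115 0.3 0 0 0 0 1; 0.115 0.5 0 0 0 0 1; 0.115 0.7 0 0 0 0 1; 0.115 0.85 0 0 0 0 1; 0.115 1 0 0 0 0 1; 0.115 1.15 0 0 0 0 1; 0.115 1.27 0 0 0 0 1; 0.115 1.27 0 0 0 0 1; 0.115 1.27 0 0 0 0 1'
python3 - <<'E'
from h import *
import pickle
np.set_printoptions(precision=3,suppress=True)
s,d=shot('wrist','w8');print(s['eef_pos'],s['tool_rot'],s['force'],np.abs(s['qd']).max())
M=R.from_euler('xyz',s['tool_rot']).as_matrix();print(M.T@(np.array([490.8,-303.7,207.4])-s['eef_pos'])/40)
for n,(x0,y0,w,h) in {'scene':(210,100,160,120)}.items():
    s,d=shot(n,n+'8');im=d['img'][y0:y0+h,x0:x0+w,::-1];cv2.imwrite(f'pics/{n}8c.png',cv2.resize(im,None,fx=4.5,fy=4.5,interpolation=cv2.INTER_CUBIC))
E
```

```text
clock: 10.42
eef_pos: [492.2, -302.2, 207.5]
tool_rot: [-3.141, 0.0, 1.171]
force: [-0.1, 0.5, -2.9]
width: 19.2
[ 492.212 -302.241  207.496] [-3.141  0.     1.171] [-0.087  0.54  -2.931] 0.015333246135119983
[-0.047 -0.018  0.002]
```

View pics/scene8c.png

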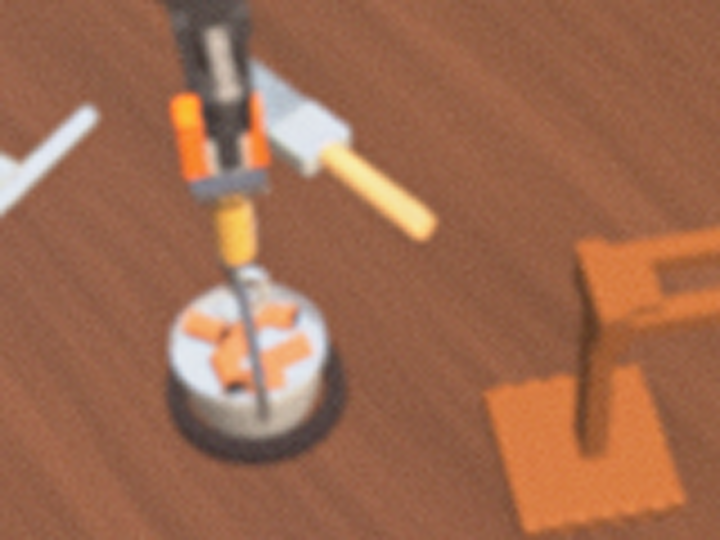

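View pics/w8.png

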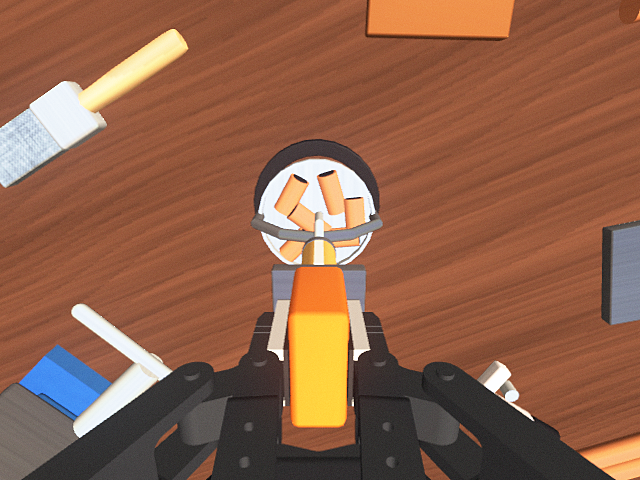

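```bash
python3 -m creep '0 0 -0.05 0 0 0 1; 0 0 -0.1 0 0 0 1; 0 0 -0.15 0 0 0 1; 0 0 -0.2 0 0 0 1; 0 0 -0.25 0 0 0 1; 0 0 -0.3 0 0 0 1; 0 0 -0.35 0 0 0 1; 0 0 -0.4 0 0 0 1; 0 0 -0.45 0 0 0 1; 0 0 -0.5 0 0 0 1'
python3 -m creep '0 0 -0.05 0 0 0 1; 0 0 -0.1 0 0 0 1; 0 0 -0.15 0 0 0 1; 0 0 -0.2 0 0 0 1; 0 0 -0.25 0 0 0 1; 0 0 -0.3 0 0 0 1; 0 0 -0.3 0 0 0 1; 0 0 -0.3 0 0 0 1'
python3 - <<'E'
from h import *
np.set_printoptions(precision=2,suppress=True)
s,d=shot('wrist','w9');print(s['eef_pos'],s['force'])
s,d=shot('wrist','w9');print(s['eef_pos'],s['force'])
E
```

```text
clock: 11.35
eef_pos: [492.2, -302.3, 227.8]
tool_rot: [-3.141, 0.0, 1.171]
force: [-0.6, -0.6, -2.7]
width: 19.4
clock: 12.02
eef_pos: [492.2, -302.2, 239.7]
tool_rot: [-3.141, 0.0, 1.171]
force: [-0.4, 0.1, -3.3]
width: 19.2
[ 492.16 -302.23  239.68] [-0.35  0.06 -3.29]
[ 492.18 -302.21  239.61] [-0.33 -0.01 -3.63]
```

View pics/w9.png

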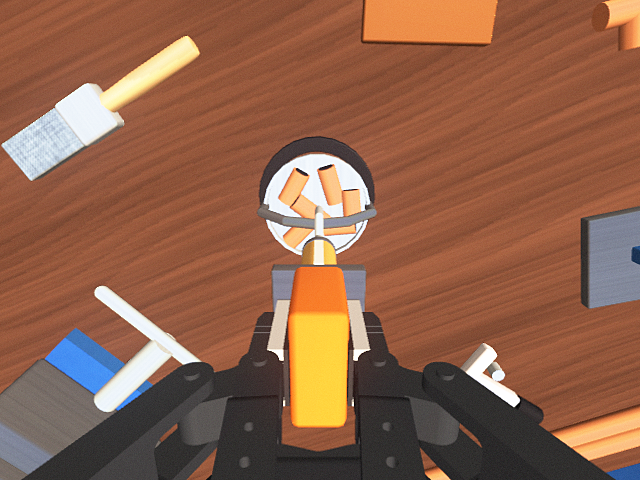

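```bash
cat > f.py <<'E'
from h import *
import sys
np.set_printoptions(precision=2,suppress=True)
F=[];Z=[]
for i in range(4):
    s,d=shot('wrist','t');F.append(s['force'][2]);Z.append(s['eef_pos'][2])
im=d['img'][120:280,220:420,::-1];cv2.imwrite(f'pics/{sys.argv[1]}w.png',cv2.resize(im,None,fx=4,fy=4,interpolation=cv2.INTER_CUBIC))
s,d=shot('scene','t');F.append(s['force'][2]);im=d['img'][115:215,215:335,::-1];cv2.imwrite(f'pics/{sys.argv[1]}s.png',cv2.resize(im,None,fx=6,fy=6,interpolation=cv2.INTER_CUBIC))
print(np.array(F),np.mean(F),np.mean(Z),s['eef_pos'],s['clock'])
E
python3 -m creep '0 0 -0.05 0 0 0 1; 0 0 -0.1 0 0 0 1; 0 0 -0.15 0 0 0 1; 0 0 -0.2 0 0 0 1; 0 0 -0.25 0 0 0 1; 0 0 -0.3 0 0 0 1; 0 0 -0.35 0 0 0 1; 0 0 -0.4 0 0 0 1; 0 0 -0.4 0 0 0 1; 0 0 -0.4 0 0 0 1'
python3 f.py a1
```

```text
clock: 12.95
eef_pos: [492.1, -302.2, 255.7]
tool_rot: [-3.141, 0.0, 1.171]
force: [-1.3, 0.0, -5.9]
width: 19.6
[-5.9  -5.45 -5.07 -4.96 -4.98] -5.273697493333662 255.59440555182175 [ 492.14 -302.22  255.55] 13.15
```

View pics/a1w.png

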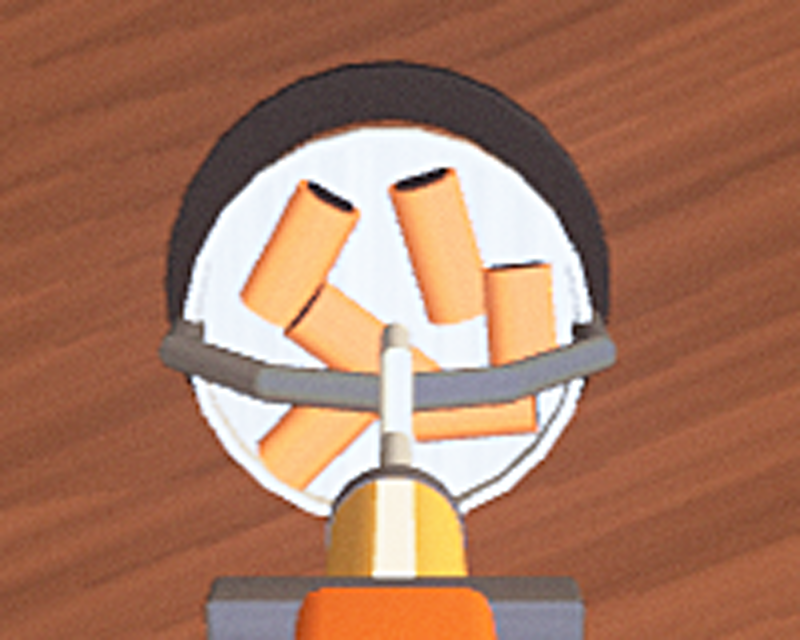

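View pics/a1s.png

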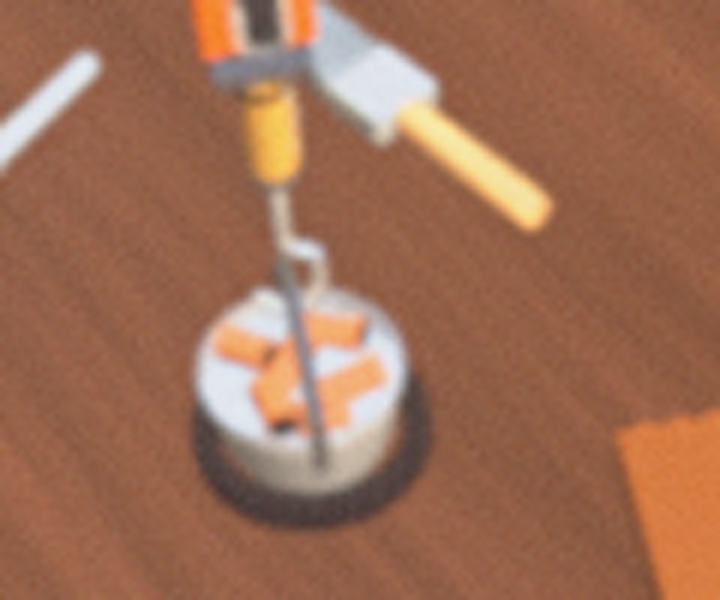

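```bash
cat > bz.py <<'E'
from h import *
import sys
from scipy.optimize import brentq
# usage: crop row of bail centre at middle ; eef z
row=float(sys.argv[1]);col=float(sys.argv[2])
s=ctrl.read_state();import pickle
d=pickle.load(open('w6.pkl','rb'))[1]
uv=np.array([[col/4+220-.4,row/4+120-.4]])
g=lambda z:proj(d,[[491.5,-304,z]],s)[0,1]-uv[0,1]
print('bail z',brentq(g,60,180), 'ext', s['eef_pos'][2]-15.4-110-(brentq(g,60,180)-4))
E
python3 bz.py 388 397
python3 -m creep '0 0 -0.04 0 0 0 1; 0 0 -0.08 0 0 0 1; 0 0 -0.12 0 0 0 1; 0 0 -0.16 0 0 0 1; 0 0 -0.2 0 0 0 1; 0 0 -0.25 0 0 0 1; 0 0 -0.3 0 0 0 1; 0 0 -0.3 0 0 0 1'
python3 f.py a2
```

```text
bail z 99.3941068365996 ext 34.745214057184796
clock: 13.87
eef_pos: [492.5, -302.2, 268.1]
tool_rot: [3.141, -0.0, 1.171]
force: [-0.5, 0.0, -6.3]
width: 19.3
[-6.33 -6.56 -6.31 -7.85 -5.55] -6.519689289457925 267.83713993883504 [ 492.38 -302.01  267.61] 14.0667
```

View pics/a2w.png

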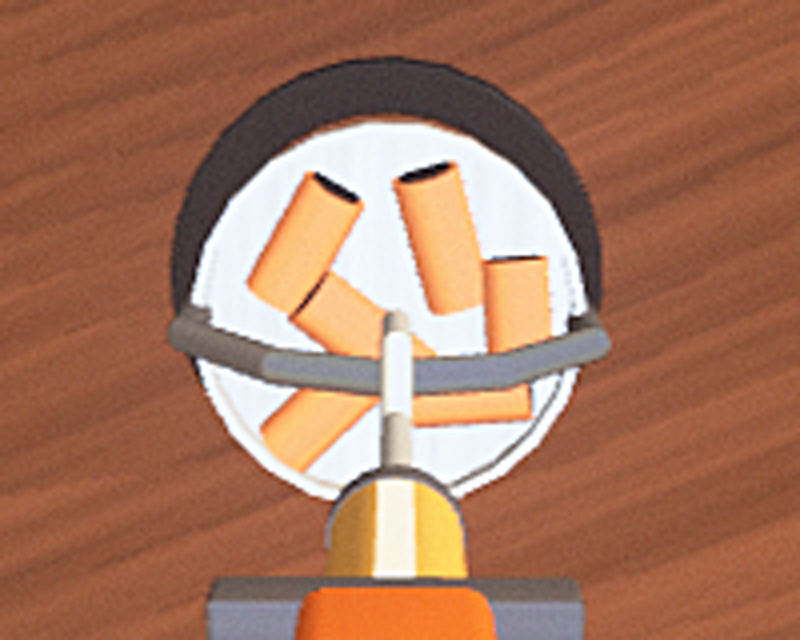

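View pics/a2s.png

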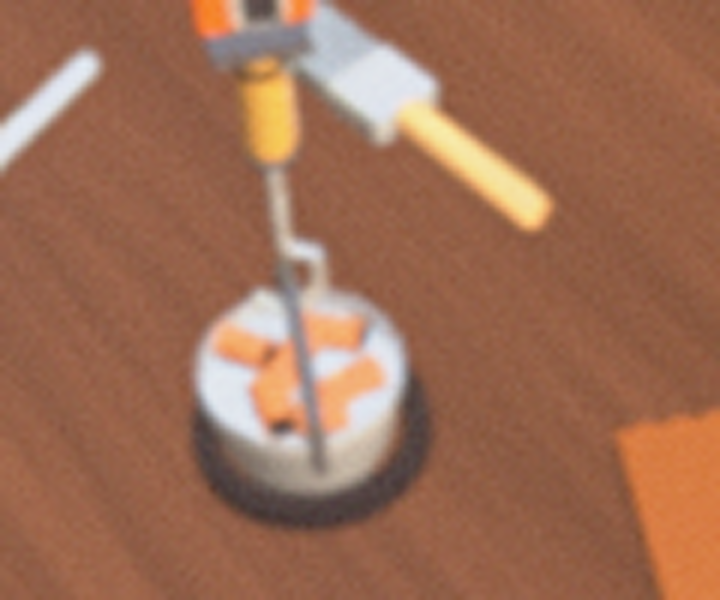

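```bash
python3 bz.py 374 397
python3 -m creep '0 0 -0.04 0 0 0 1; 0 0 -0.08 0 0 0 1; 0 0 -0.12 0 0 0 1; 0 0 -0.16 0 0 0 1; 0 0 -0.2 0 0 0 1; 0 0 -0.25 0 0 0 1; 0 0 -0.3 0 0 0 1; 0 0 -0.3 0 0 0 1'
python3 f.py a3
```

```text
bail z 101.46627065280796 ext 44.71326318540261
clock: 14.78
eef_pos: [492.4, -302.5, 280.1]
tool_rot: [3.141, 0.0, 1.171]
force: [-0.4, -1.5, -8.0]
width: 19.0
[-8.02 -6.85 -8.28 -7.26 -7.79] -7.639264268267714 279.84988804508214 [ 492.22 -302.23  279.62] 14.9833
```

View pics/a3w.png

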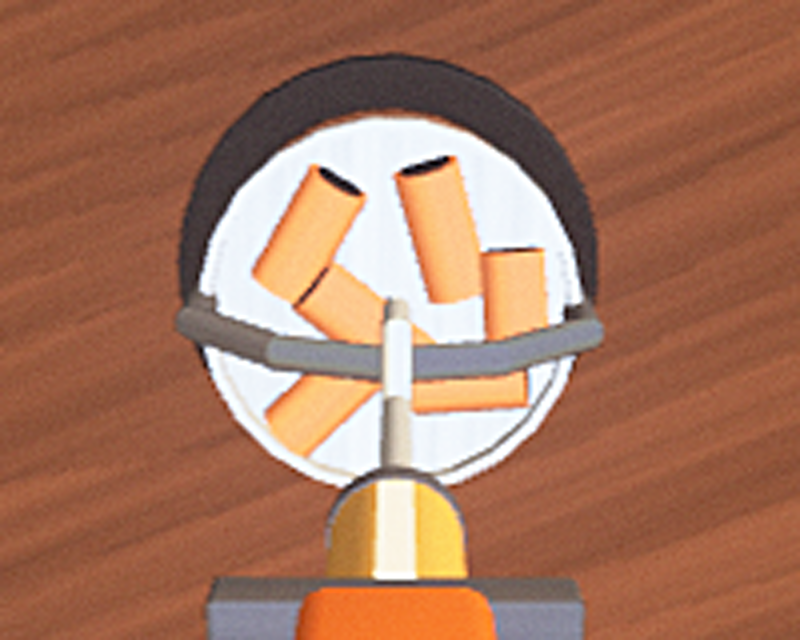

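View pics/a3s.png

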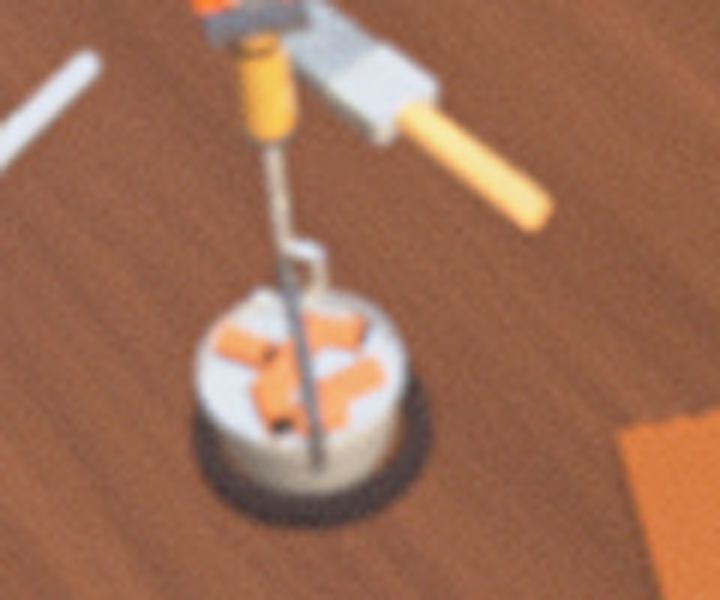

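```bash
python3 bz.py 360 397
python3 -m creep '0 0 -0.03 0 0 0 1; 0 0 -0.06 0 0 0 1; 0 0 -0.09 0 0 0 1; 0 0 -0.12 0 0 0 1; 0 0 -0.15 0 0 0 1; 0 0 -0.18 0 0 0 1; 0 0 -0.2 0 0 0 1; 0 0 -0.2 0 0 0 1'
python3 f.py a4
```

```text
bail z 101.98826135334129 ext 56.20779053691744
clock: 15.7
eef_pos: [492.4, -302.3, 287.9]
tool_rot: [3.141, 0.0, 1.171]
force: [0.8, 0.2, -7.2]
width: 19.4
[-7.15 -8.59 -7.94 -8.12 -8.76] -8.109239877319606 287.77407989739163 [ 492.19 -302.25  287.63] 15.9
```

View pics/a4w.png

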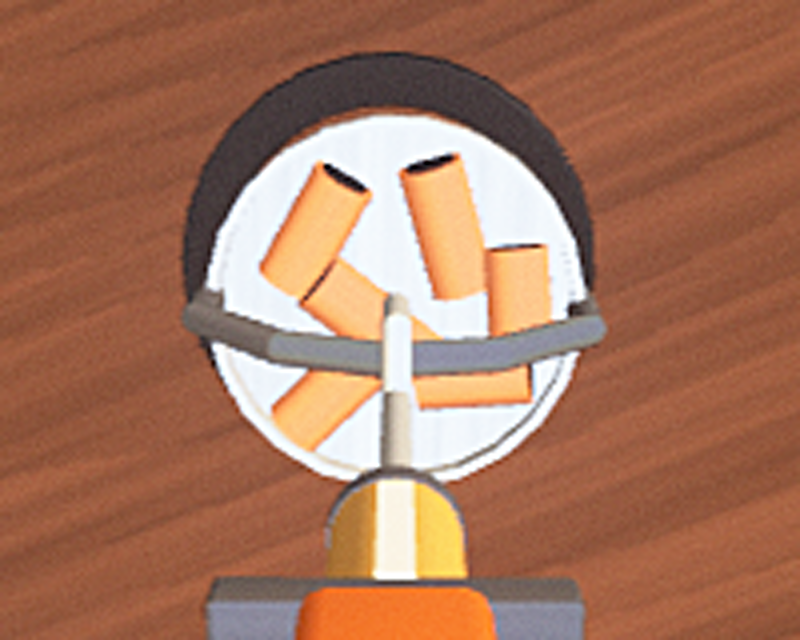

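View pics/a4s.png

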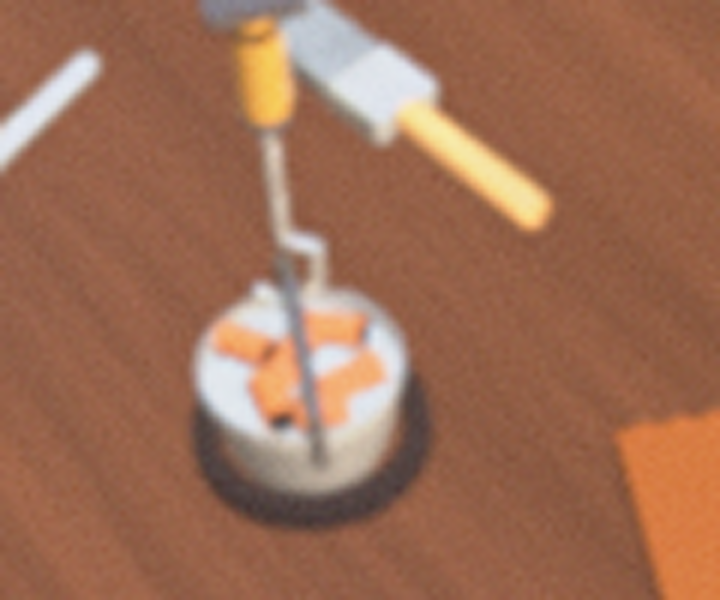

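```bash
python3 bz.py 355 397
python3 -m creep '0 0 -0.03 0 0 0 1; 0 0 -0.07 0 0 0 1; 0 0 -0.11 0 0 0 1; 0 0 -0.15 0 0 0 1; 0 0 -0.19 0 0 0 1; 0 0 -0.23 0 0 0 1; 0 0 -0.27 0 0 0 1; 0 0 -0.3 0 0 0 1; 0 0 -0.3 0 0 0 1; 0 0 -0.3 0 0 0 1'
python3 f.py a5
```

```text
bail z 105.51954762954466 ext 60.67138587657166
clock: 16.78
eef_pos: [492.3, -302.3, 299.8]
tool_rot: [3.141, 0.0, 1.171]
force: [0.3, 0.0, -8.3]
width: 19.0
[-8.3  -8.17 -7.64 -8.5  -7.98] -8.115623950842846 299.644938026314 [ 492.18 -302.2   299.56] 16.9833
```

View pics/a5w.png

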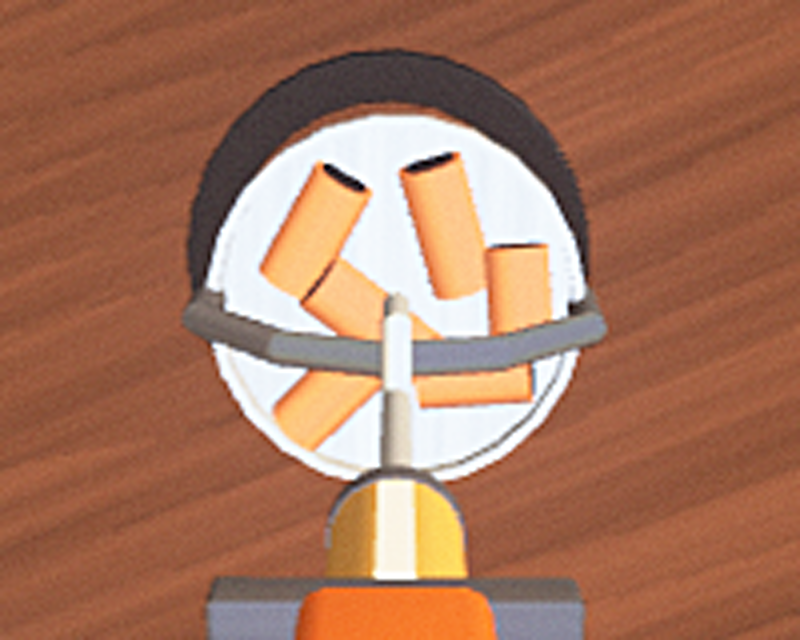

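View pics/a5s.png

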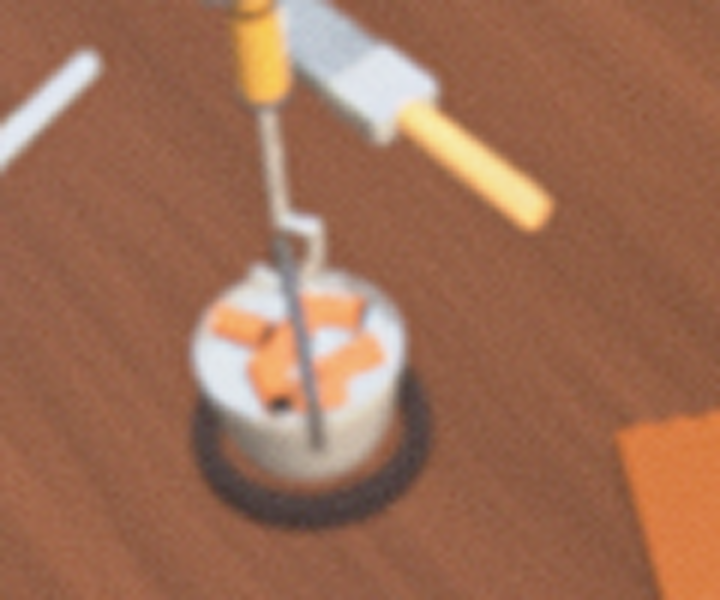

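```bash
cat > ph.py <<'E'
from h import *
import sys,pickle
d=pickle.load(open('D.pkl','rb'))['scene']
p=proj(d,[[491,-303,55],[491,-303,75]]);k=np.linalg.norm(p[1]-p[0])/20*6;print('crop px/mm',k,(p[1]-p[0]))
a=cv2.imread('pics/a3s.png')[320:420,225:380]
for n in sys.argv[1:]:
    m=cv2.matchTemplate(cv2.imread(f'pics/{n}s.png'),a,cv2.TM_CCOEFF_NORMED);_,v,_,l=cv2.minMaxLoc(m);print(n,v,l[0]-225,l[1]-320,'height mm',np.hypot(l[0]-225,l[1]-320)/k)
E
python3 ph.py a1 a2 a4 a5
```

```text
crop px/mm 1.5115550886300042 [-0.64925551 -4.99651083]
a1 0.9873477816581726 1 -1 height mm 0.9356017342741147
a2 0.9953674674034119 0 0 height mm 0.0
a4 0.9890504479408264 0 -4 height mm 2.646281323180483
a5 0.9872042536735535 -2 -21 height mm 13.955841416834124
```

```bash
python3 -m creep '0 0 -0.03 0 0 0 1; 0 0 -0.07 0 0 0 1; 0 0 -0.11 0 0 0 1; 0 0 -0.15 0 0 0 1; 0 0 -0.19 0 0 0 1; 0 0 -0.22 0 0 0 1; 0 0 -0.25 0 0 0 1; 0 0 -0.27 0 0 0 1; 0 0 -0.27 0 0 0 1; 0 0 -0.27 0 0 0 1'
python3 f.py a6; python3 ph.py a6
```

```text
clock: 17.87
eef_pos: [492.3, -302.3, 310.5]
tool_rot: [3.142, -0.0, 1.171]
force: [-0.6, 0.3, -8.0]
width: 19.4
[-8.02 -8.71 -7.16 -7.94 -7.82] -7.929286103509615 310.4343091936122 [ 492.19 -302.21  310.37] 18.0667
crop px/mm 1.5115550886300042 [-0.64925551 -4.99651083]
a6 0.9848406314849854 -4 -37 height mm 24.620728951127468
```

View pics/a6s.png

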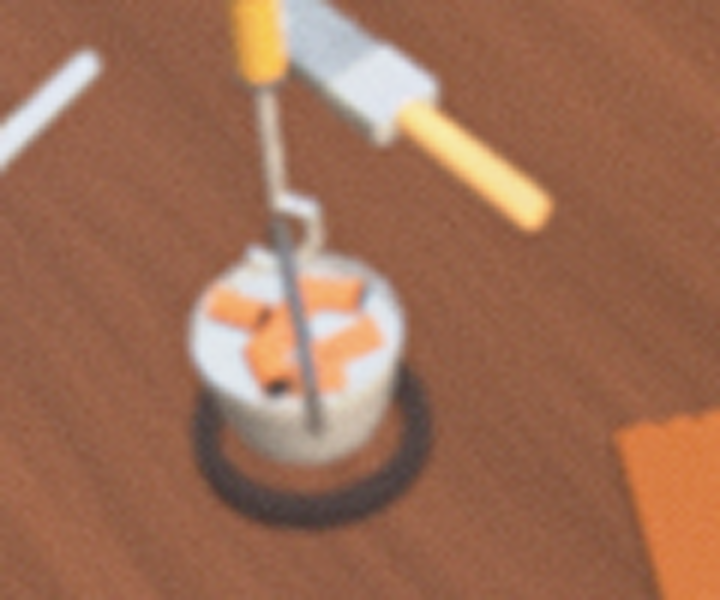

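View pics/a6w.png

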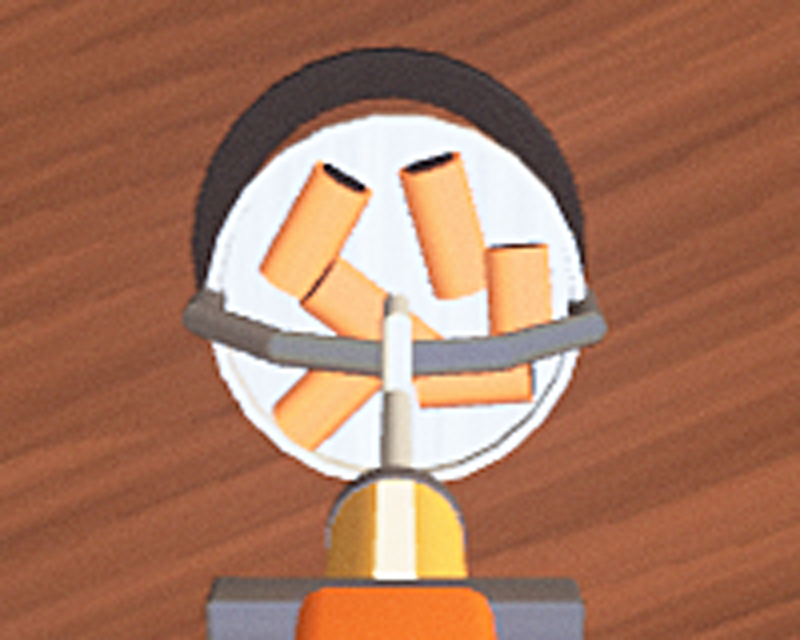

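```bash
for i in 1 2 3; do python3 -m creep '0 0 0 0 0 0 1; 0 0 0 0 0 0 1; 0 0 0 0 0 0 1; 0 0 0 0 0 0 1; 0 0 0 0 0 0 1; 0 0 0 0 0 0 1; 0 0 0 0 0 0 1; 0 0 0 0 0 0 1; 0 0 0 0 0 0 1; 0 0 0 0 0 0 1' | head -2; done; python3 f.py a7; python3 ph.py a7
```

```text
clock: 18.95
eef_pos: [492.3, -302.2, 310.5]
clock: 19.78
eef_pos: [492.2, -302.3, 310.5]
clock: 20.62
eef_pos: [492.2, -302.3, 310.5]
[-8.09 -8.77 -8.5  -8.04 -7.84] -8.245612686072553 310.4907886277004 [ 492.26 -302.26  310.49] 20.8167
crop px/mm 1.5115550886300042 [-0.64925551 -4.99651083]
a7 0.9841040372848511 -4 -38 height mm 25.278566845828376
```

Run:
```python
from h import *
import numpy as np
# ring & rim in a7w: horizontal offset pail axis vs ring from edges (saved crop)
im=cv2.imread('pics/a7w.png');print(im.shape)
```

```text
(640, 800, 3)
```

View pics/a7w.png

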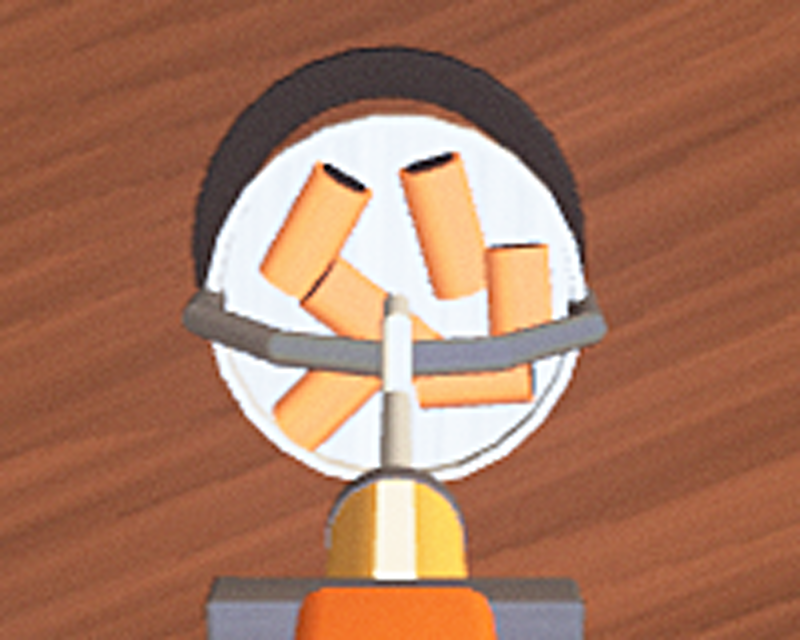

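```bash
python3 -m creep '-0.01 0 0.03 0 0 0 1; -0.02 0 0.07 0 0 0 1; -0.03 0 0.11 0 0 0 1; -0.04 0 0.15 0 0 0 1; -0.04 0 0.19 0 0 0 1; -0.04 0 0.23 0 0 0 1; -0.04 0 0.27 0 0 0 1; -0.04 0 0.31 0 0 0 1; -0.04 0 0.35 0 0 0 1; -0.04 0 0.39 0 0 0 1'
python3 -m creep '0 0 0.03 0 0 0 1; 0 0 0.06 0 0 0 1; 0 0 0.09 0 0 0 1; 0 0 0.12 0 0 0 1; 0 0 0.15 0 0 0 1; 0 0 0.18 0 0 0 1; 0 0 0.21 0 0 0 1; 0 0 0.24 0 0 0 1; 0 0 0.27 0 0 0 1; 0 0 0.31 0 0 0 1'
python3 f.py b1;python3 ph.py b1
```

```text
clock: 21.7
eef_pos: [491.6, -303.7, 294.7]
tool_rot: [-3.142, 0.0, 1.171]
force: [0.3, 0.8, -7.7]
width: 19.4
clock: 22.53
eef_pos: [491.7, -303.7, 282.5]
tool_rot: [3.141, -0.0, 1.171]
force: [0.8, -0.6, -7.8]
width: 19.2
[-7.76 -7.71 -7.46 -8.07 -8.35] -7.8703749600162425 282.28604752444767 [ 491.62 -303.72  282.44] 22.7333
crop px/mm 1.5115550886300042 [-0.64925551 -4.99651083]
b1 0.9906730651855469 0 -2 height mm 1.3231406615902415
```

View pics/b1w.png

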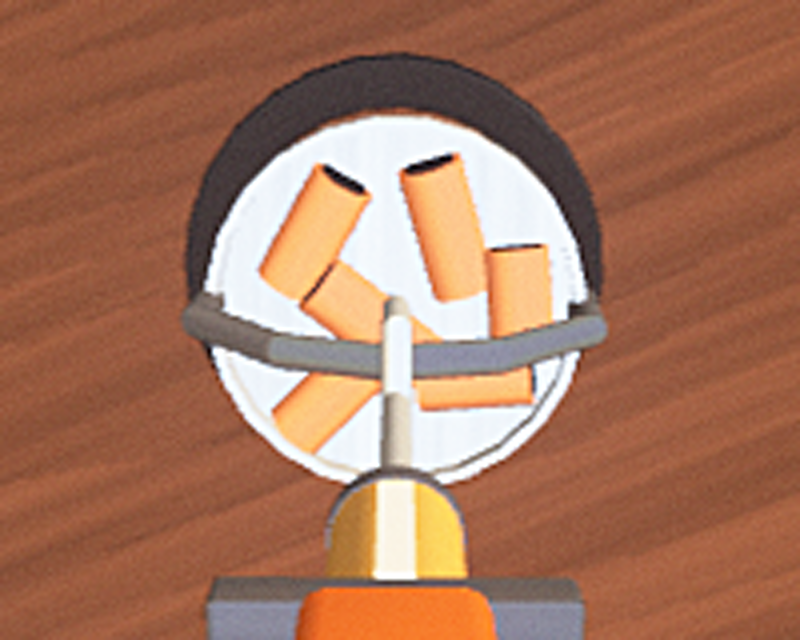

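View pics/b1s.png

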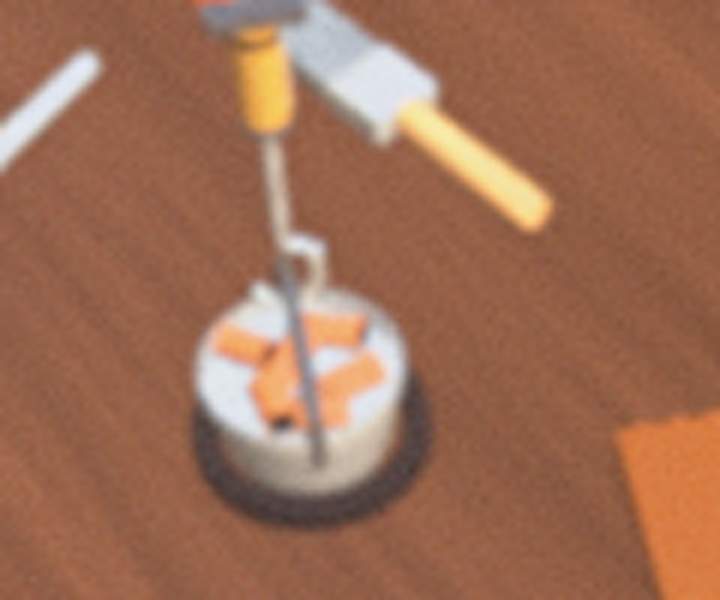

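```bash
python3 -m creep '0 0 0.04 0 0 0 1; 0 0 0.08 0 0 0 1; 0 0 0.13 0 0 0 1; 0 0 0.2 0 0 0 1; 0 0 0.3 0 0 0 1; 0 0 0.4 0 0 0 1; 0 0 0.5 0 0 0 1; 0 0 0.6 0 0 0 1; 0 0 0.7 0 0 0 1; 0 0 0.8 0 0 0 1'
python3 -m creep '0 0 0.1 0 0 0 1; 0 0 0.2 0 0 0 1; 0 0 0.3 0 0 0 1; 0 0 0.4 0 0 0 1; 0 0 0.5 0 0 0 1; 0 0 0.6 0 0 0 1; 0 0 0.7 0 0 0 1; 0 0 0.8 0 0 0 1; 0 0 0.9 0 0 0 1; 0 0 1 0 0 0 1'
python3 f.py b2;python3 ph.py b2
```

```text
clock: 23.62
eef_pos: [491.7, -303.5, 250.2]
tool_rot: [-3.141, -0.0, 1.171]
force: [0.2, 1.5, -4.4]
width: 19.1
clock: 24.45
eef_pos: [491.8, -304.0, 210.3]
tool_rot: [3.141, 0.0, 1.171]
force: [0.2, 0.3, -1.3]
width: 19.2
[-1.29 -1.67 -2.54 -2.77 -1.22] -1.898156459031356 209.90584523698578 [ 491.68 -303.83  210.45] 24.65
crop px/mm 1.5115550886300042 [-0.64925551 -4.99651083]
b2 0.9898276329040527 2 2 height mm 1.8712034685482295
```

View pics/b2w.png

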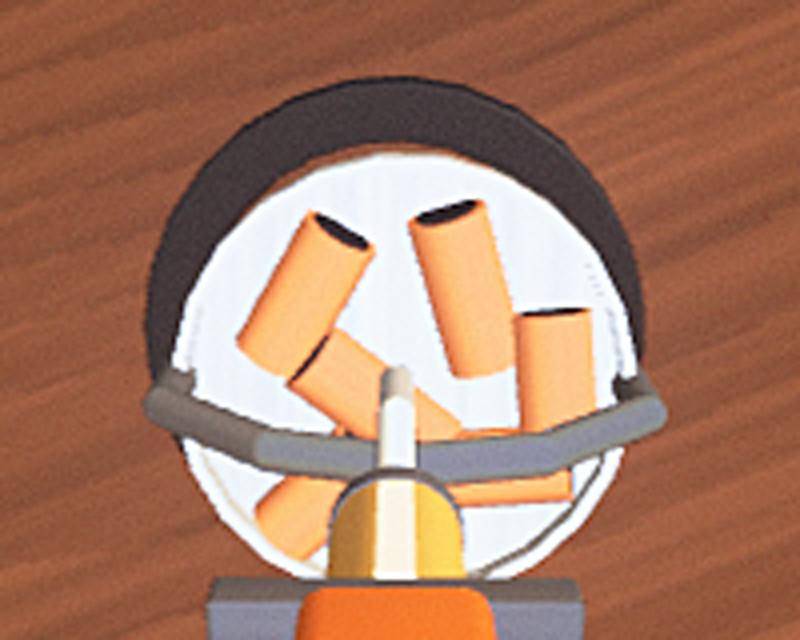

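View pics/b2s.png

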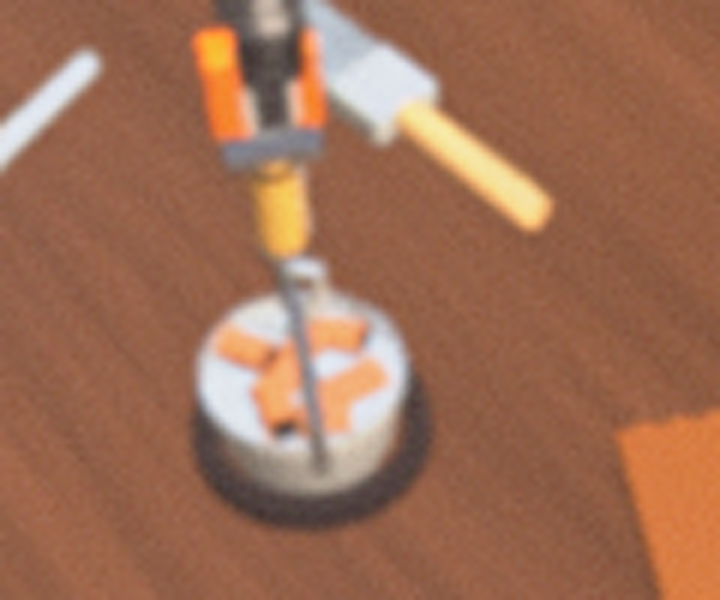

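```bash
python3 -m creep '0 0 0.05 0 0 0 1; 0 0 0.07 0 0 0 1; 0 -0.08 0.07 0 0 0 1; 0 -0.2 0.07 0 0 0 1; 0 -0.35 0.07 0 0 0 1; 0 -0.5 0.07 0 0 0 1; 0 -0.65 0.07 0 0 0 1; 0 -0.85 0.07 0 0 0 1; 0 -1.1 0.07 0 0 0 1; 0 -1.4 0.07 0 0 0 1'
python3 f.py b3;python3 ph.py b3
```

```text
clock: 25.53
eef_pos: [439.5, -281.7, 207.8]
tool_rot: [3.141, 0.0, 1.171]
force: [-0.5, -0.6, -1.8]
width: 19.6
[-1.85 -2.59 -2.45 -0.72 -1.97] -1.916547336279302 207.76275863780234 [ 440.31 -282.06  208.03] 25.7333
crop px/mm 1.5115550886300042 [-0.64925551 -4.99651083]
b3 0.9917260408401489 2 2 height mm 1.8712034685482295
```

View pics/b3s.png

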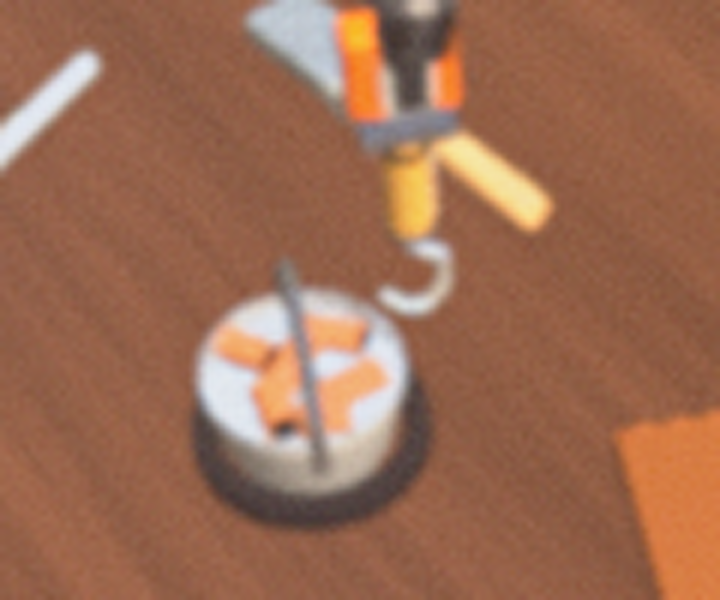

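```bash
python3 -m creep '0 -0.3 -0.2 0 0 0 1; 0.4 -0.5 -0.5 0 0 0 1; 1.2 -0.6 -0.6 0 0 -1 1; 2.2 -0.7 -0.6 0 0 -3 1; 3.2 -0.8 -0.6 0 0 -5 1; 4.2 -0.9 -0.6 0 0 -7 1; 5.2 -1.05 -0.6 0 0 -9 1; 6.1 -1.15 -0.6 0 0 -11 1; 6.9 -1.25 -0.6 0 0 -13.2 1; 7.26 -1.26 -0.6 0 0 -13.2 1'
python3 -m creep '0 0 0 0 0 0 1; 0 0 0 0 0 0 1; 0 0 0 0 0 0 1'
python3 - <<'E'
from h import *
np.set_printoptions(precision=3,suppress=True)
s,d=shot('wrist','w20');print(s['eef_pos'],s['tool_rot'])
M=R.from_euler('xyz',s['tool_rot']).as_matrix();Rt=R.from_euler('z',1.4013).as_matrix()
t=np.array([610,-12.6,184.5])
print('final over',M.T@(t-s['eef_pos'])/40,'yaw err deg',np.degrees(1.4013-s['tool_rot'][2]))
E
```

```text
clock: 26.62
eef_pos: [508.5, 11.3, 231.7]
tool_rot: [3.141, -0.003, 1.41]
force: [0.2, -0.2, -2.2]
width: 19.4
clock: 26.87
eef_pos: [506.8, 4.0, 231.6]
tool_rot: [3.142, 0.001, 1.4]
force: [-0.8, -0.3, -1.8]
width: 19.5
[506.764   3.973 231.609] [3.142 0.001 1.4  ]
final over [0.032 2.614 1.178] yaw err deg 0.07808506329081732
```

View pics/w20.png

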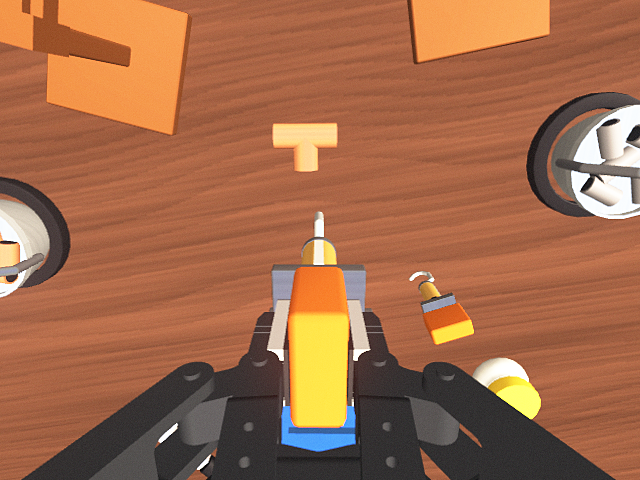

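```bash
python3 -m creep '0.03 0 0.4 0 0 0 1; 0.03 0 0.8 0 0 0 1; 0.03 0 1.1 0 0 0 1; 0.03 0.2 1.18 0 0 0 1; 0.03 0.6 1.18 0 0 0 1; 0.03 1 1.18 0 0 0 1; 0.03 1.3 1.18 0 0 0 1; 0.03 1.5 1.18 0 0 0 1; 0.03 1.5 1.18 0 0 0 1; 0.03 1.5 1.18 0 0 0 1'
python3 - <<'E'
from h import *
np.set_printoptions(precision=3,suppress=True)
s,d=shot('wrist','w21');print(s['eef_pos'],s['tool_rot'],s['force'])
M=R.from_euler('xyz',s['tool_rot']).as_matrix()
print('final over',M.T@(np.array([610,-12.6,184.5])-s['eef_pos'])/40)
E
```

```text
clock: 27.75
eef_pos: [565.9, -4.5, 184.5]
tool_rot: [-3.141, 0.0, 1.4]
force: [-1.0, 0.1, -2.2]
width: 19.0
[565.927  -4.513 184.527] [-3.141  0.     1.4  ] [-1.029  0.059 -2.172]
final over [-0.012  1.12   0.   ]
```

View pics/w21.png

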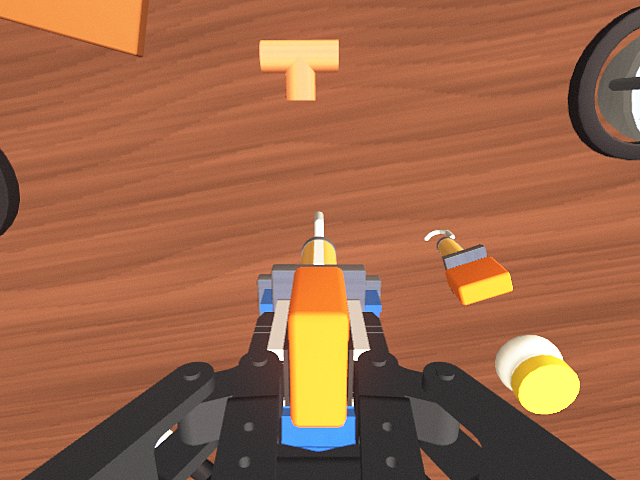

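```bash
python3 -m creep '-0.01 0.2 0 0 0 0 1; -0.01 0.45 0 0 0 0 1; -0.01 0.7 0 0 0 0 1; -0.01 0.95 0 0 0 0 1; -0.01 1.12 0 0 0 0 1; -0.01 1.12 0 0 0 0 1; -0.01 1.12 0.1 0 0 0 1; -0.01 1.12 0.2 0 0 0 1; -0.01 1.12 0.25 0 0 0 1; -0.01 1.12 0.25 0 0 0 1'
python3 - <<'E'
from h import *
np.set_printoptions(precision=3,suppress=True)
s,d=shot('wrist','w22');print(s['eef_pos'],s['tool_rot'],s['force'])
s,d=shot('scene','s22');im=d['img'][200:330,220:380,::-1];cv2.imwrite('pics/s22.png',cv2.resize(im,None,fx=4.5,fy=4.5,interpolation=cv2.INTER_CUBIC))
M=R.from_euler('xyz',s['tool_rot']).as_matrix()
print('final',M.T@(np.array([610,-12.6,165.4])-s['eef_pos'])/40)
E
```

```text
clock: 28.63
eef_pos: [609.0, -11.5, 173.7]
tool_rot: [-3.139, 0.0, 1.401]
force: [-0.3, 0.4, -2.2]
width: 19.3
[609.035 -11.53  173.668] [-3.139  0.     1.401] [-0.302  0.353 -2.181]
final [-0.023  0.019  0.216]
```

View pics/w22.png

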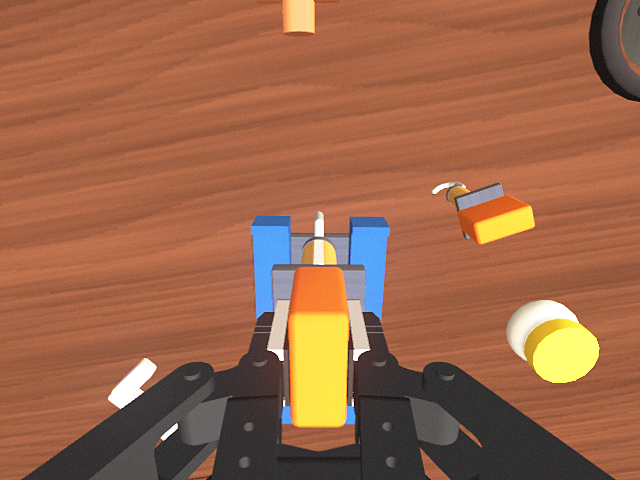

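View pics/s22.png

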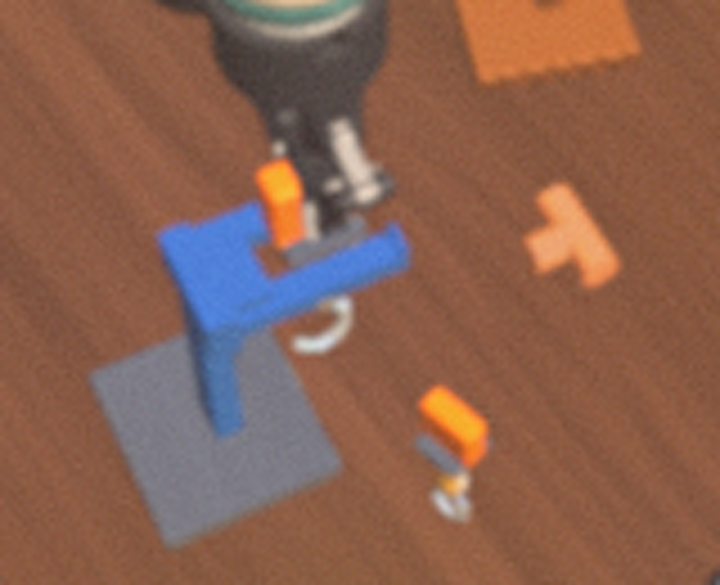

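Aligned in the fork, 8 mm above rest. Lower and check the force before opening.

```bash
python3 -m creep '-0.01 0.01 0.05 0 0 0 1; -0.01 0.01 0.1 0 0 0 1; -0.01 0.01 0.14 0 0 0 1; -0.01 0.01 0.18 0 0 0 1; -0.01 0.01 0.21 0 0 0 1; -0.01 0.01 0.22 0 0 0 1; -0.01 0.01 0.22 0 0 0 1; -0.01 0.01 0.22 0 0 0 1'
```

```text
clock: 29.4
eef_pos: [610.5, -12.2, 165.7]
tool_rot: [3.142, -0.0, 1.401]
force: [-0.5, -0.8, -1.5]
width: 19.7
```

```bash
python3 -m creep '0 0 0.015 0 0 0 1; 0 0 0.025 0 0 0 1; 0 0 0.025 0 0 0 1; 0 0 0.025 0 0 0 1'
python3 -m creep '0 0 0 0 0 0 0.7; 0 0 0 0 0 0 0.4; 0 0 0 0 0 0 0.2; 0 0 0 0 0 0 0; 0 0 0 0 0 0 0; 0 0 0 0 0 0 0; 0 0 0 0 0 0 0; 0 0 0 0 0 0 0; 0 0 0 0 0 0 0'
python3 - <<'E'
from h import *
s,d=shot('wrist','w23')
E
```

```text
clock: 29.73
eef_pos: [610.6, -12.2, 165.4]
tool_rot: [3.141, -0.0, 1.401]
force: [-0.9, -0.7, 6.4]
width: 19.2
clock: 30.48
eef_pos: [610.5, -12.2, 164.7]
tool_rot: [-3.142, -0.0, 1.401]
force: [0.4, 0.4, 0.2]
width: 85.1
```

View pics/w23.png

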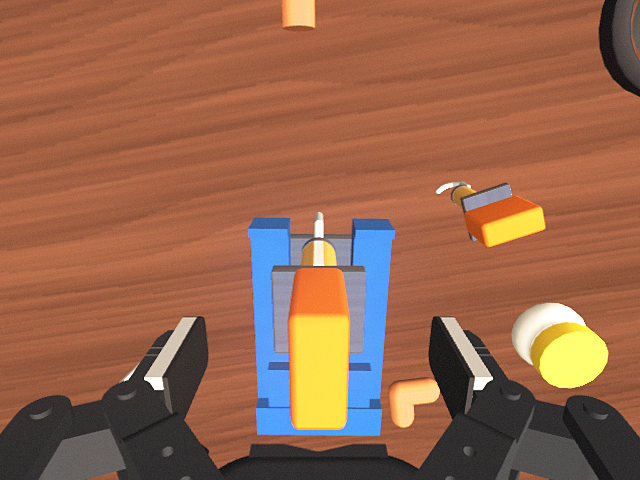

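Released, seated as before. Retreat up and check.

```bash
python3 -m creep '0 0 -0.3 0 0 0 0; 0 0 -0.8 0 0 0 0; 0 0 -1.5 0 0 0 0; 0 0 -2.2 0 0 0 0; 0 0 -2.9 0 0 0 0; 0 0 -3.35 0 0 0 0; 0 0 -3.35 0 0 0 0; 0 0 -3.35 0 0 0 0; 0 0 -3.35 0 0 0 0'
python3 - <<'E'
from h import *
import pickle
s,d=shot('wrist','w24');im=d['img'][160:320,240:400,::-1];cv2.imwrite('pics/w24c.png',cv2.resize(im,None,fx=4,fy=4,interpolation=cv2.INTER_CUBIC))
print(s['eef_pos'],s['tool_rot'],s['force'])
s,d=shot('scene','s24');o=pickle.load(open('D.pkl','rb'))['scene']
f=6
A=cv2.resize(o['img'],None,fx=f,fy=f,interpolation=3);B=cv2.resize(d['img'],None,fx=f,fy=f,interpolation=3)
for n,(x0,y0,x1,y1) in dict(pail=(250,163,284,195),steel=(380,315,424,365),tub=(270,356,302,392),tee=(333,241,356,264),elbow=(226,331,250,354),brush=(255,112,307,154),cutter=(175,246,216,288),wrench=(500,315,537,400),scale=(276,232,302,282)).items():
    m=cv2.matchTemplate(B[(y0-8)*f:(y1+8)*f,(x0-8)*f:(x1+8)*f],A[y0*f:y1*f,x0*f:x1*f],cv2.TM_CCOEFF_NORMED);_,v,_,l=cv2.minMaxLoc(m);print(n,round(v,3),(l[0]/f-8,l[1]/f-8))
im=d['img'][130:330,220:380,::-1];cv2.imwrite('pics/s24.png',cv2.resize(im,None,fx=3,fy=3,interpolation=cv2.INTER_CUBIC))
E
```

```text
clock: 31.28
eef_pos: [609.8, -12.0, 297.8]
tool_rot: [-3.14, 0.0, 1.401]
force: [0.4, 0.0, 0.2]
width: 85.2
[609.75026655 -12.04106712 297.75285775] [-3.13987264e+00  1.45358609e-04  1.40135642e+00] [0.41757758 0.03916906 0.18641792]
pail 0.389 (0.0, 1.0)
steel 0.999 (0.0, 0.0)
tub 0.998 (0.0, 0.0)
tee 0.995 (0.0, 0.0)
elbow 0.995 (0.0, 0.0)
brush 0.179 (8.0, -8.0)
cutter 0.998 (0.0, 0.0)
wrench 0.998 (0.0, 0.0)
scale 0.992 (0.0, 0.0)
```

View pics/w24c.png

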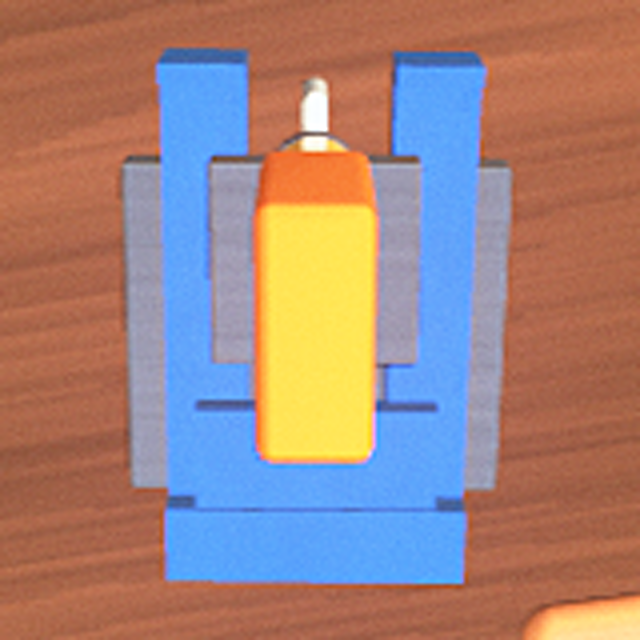

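View pics/s24.png

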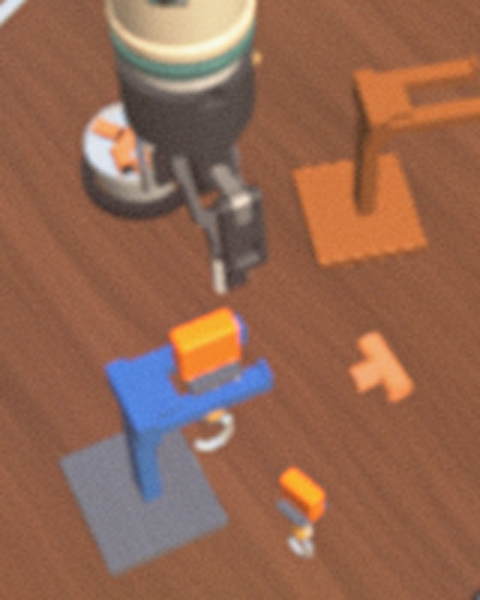

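Run:
```python
from h import *
import pickle
o=pickle.load(open('D.pkl','rb'))['scene']['img'][115:215,215:335,::-1];A=cv2.resize(o,None,fx=6,fy=6,interpolation=3);B=cv2.imread('pics/b3s.png')
for n,(x0,y0,x1,y1) in dict(pail=(195,290,410,490),cont=(215,320,390,430),brush=(450,120,550,240)).items():
    m=cv2.matchTemplate(B,A[y0:y1,x0:x1],cv2.TM_CCOEFF_NORMED);_,v,_,l=cv2.minMaxLoc(m);print(n,v,(l[0]-x0)/6,(l[1]-y0)/6)
s,d=shot('top','t');o=pickle.load(open('D.pkl','rb'))['top']['img'];f=6
A=cv2.resize(o,None,fx=f,fy=f,interpolation=3);B=cv2.resize(d['img'],None,fx=f,fy=f,interpolation=3)
for n,(x0,y0,x1,y1) in dict(pail=(424,235,468,280),brush=(466,297,550,328),cutter=(375,128,412,175)).items():
    m=cv2.matchTemplate(B[(y0-8)*f:(y1+8)*f,(x0-8)*f:(x1+8)*f],A[y0*f:y1*f,x0*f:x1*f],cv2.TM_CCOEFF_NORMED);_,v,_,l=cv2.minMaxLoc(m);print(n,round(v,3),(l[0]/f-8,l[1]/f-8))
```

```text
pail 0.9606513381004333 0.16666666666666666 0.5
cont 0.973435640335083 0.16666666666666666 0.5
brush 0.9796150922775269 0.3333333333333333 0.3333333333333333
pail 0.972 (-1.0, 0.0)
brush 0.997 (0.0, 0.0)
cutter 0.997 (0.0, 0.0)
```

```bash
python3 -c "
from cell import ctrl
print(ctrl.finish_job())"
```

```text
the job is handed in; nothing more can be done
None
```

The pail of copper offcuts was weighed and both it and the scale are back in place. The job was handed in at about 31 s of the 72 s allowed, and no verdict was reported.

- **Weighing:** I took the scale out of the blue stand, hooked it under the bail and lifted slowly. The pail came off the bench at a spring extension of about 60 mm, so its weight is roughly 5.7 N. It then hung about 25 mm above the bench, 11 mm clear of the ring, for about 2.9 s. Two camera measurements, at the start and end of the hold, gave 24.6 and 25.3 mm.
- **Pail:** The last pictures show it upright in its ring, unhooked, and within about 2 mm of where it started.
- **Scale:** It is back in the fork with no visible shift from its starting position, and the gripper is open and clear of it.
- **Everything else:** The other pail, tub, pipe cutter, wrench, brush, elbow and tee show no movement.
- **Checks that failed or disagreed:** The final scene-camera comparison for the pail and brush was useless because the arm blocked the view. I checked both from the top camera instead. The wrist and scene camera heights differed by up to about 3 mm, within their calibration error. The force readings were noisy by about 1 N, so the weight is approximate.

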